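# Put the scraper away and shut the tool chest

## Robot

A 6-joint arm with a two-finger parallel gripper is mounted at the origin on a cart in front of the work surface, level with it; the furniture and walls round the work are solid. World frame = base frame: x ahead of the robot, y to its left, z up, the work surface at z = 0. Lengths are in m, angles in rad, forces in N, time in s.
With the tool pointing down it reaches from about 0.35 to 0.975 m from the base axis. Payload 4.9 kg.
Tool frame: the origin (TCP) lies midway between the tips of the shut fingers; the grasp point (between the pads) lies ctrl.grip_point_offset behind it (ctrl.grip_point_offset is the distance from the TCP to the grasp point, in m); x points along the fingers, y is the direction in which the jaws open and shut, and the axes are right-handed (so a half turn about x gives the same grasp; the last joint's range is limited). The gripper opens to 85 mm and grips with 20 to 120 N. Pads are 22 mm wide; open, the fingers measure 114 mm over their backs; the gripper's body (76 mm by 85 mm) begins 54 mm behind the grasp point. The pads swing forward as they close: fully open they stand 13 mm farther back than shut.
Start: joints at [0.99, 0.053, 1.613, -0, 1.476, -0.119], TCP at [0.278, 0.56, 0.197] pointing down, gripper open.
Joint ranges: [-3.01, 3.01], [-1.01, 2.22], [0.06, 2.58], [-1.02, 4.17], [0.09, 2.62], [-3.14, 3.14]. Speed limits (rad/s): [2.57, 2.57, 3.14, 3.14, 3.14, 3.14].

## Interface

Orientations are given as a rotation vector (axis times angle).
In Python, from station import ctrl gives the robot as it stands. The module is installed in compiled form; this text tells all that it offers.
- The arm moves only by the tool drive_tool, never from a script. Its argument "commands" is text: rows parted by semicolons, each of 5 numbers parted by spaces: the closure, from -1 (fully open) to 1 (shut), so that 0 is half open, then the shift along the tool's x, y, z in units of 40 mm (1.0 is 40 mm), then the turn about the tool's x in units of 5 degrees (1.0 is 5 degrees). A call has 1 to 8 rows; each row is the pose to reach, as a shift and turn from the pose commanded when the call began, along the tool's axes at that moment; what a row does not reach only later rows make up. A row lasts 1/12 s, in which the tool goes at most 41.7 mm and 7.16 degrees, less where a joint would pass 70% of its speed; a pose out of reach is approached as far as the arm can. A call with a gripper value outside its range is refused whole. The fingers move at their own pace and stop on an object; "newtons" is the grip in N (left out, the last holds). Time passes only in rows, so rows that repeat a pose let the fingers close. It gives the time, the measured TCP pose, the force and the opening at its end, in the units of the state.
- ctrl.get_obs(): the state, without advancing time (a new reading comes with each control period).
- ctrl.get_image(name): name is "scene" or "top" or "wrist"; returns (picture, depth): 420x560x3 uint8, blue, green, red; 420x560 float32, m along the optical axis (not along the pixel's ray), 0 where there is no reading.
- ctrl.camera_info(name): a dict with "K" (3x3 intrinsics, pixels), "T" (4x4, takes a point from camera to world coordinates). Camera axes: x right, y down, z forward; pixel columns grow to the right and rows downward; lengths in m; the calibration is good to about 2 mm. A picture is of the moment at which its call begins: read the wrist's pose just before it. camera_info takes no time and is no camera call; for the wrist camera it gives the pose at the moment of the call.
- ctrl.finish_job(): hands the job in, once; it reports no verdict.
The state is a dict: "t": time; "q": joint angles; "dq": joint speeds; "effort": joint torques, N m; "tool_pos": TCP position; "tool_rot": TCP orientation; "contact_force": force on the tool from outside, world axes, zero at the start; "wrist_torque": the same for the moment, N m; "opening": finger opening in m.
Only numpy, scipy, OpenCV 4.12 (cv2) and the standard library are available. Lean on these libraries where they do the work, as an engineer would, in place of code of your own. Each camera call takes 0.05 s, during which the arm holds its last target.

## Task

Put the scraper away inside the open tool chest, then break the locked lid stay by pushing the peg at its knuckle down past straight. Take the lid by its bar handle and lower it gently shut without letting it drop, then swing the retaining arm across the shut lid so that it lies along the steel strip, and let go; leave the other tools where they are.

Things in the scene. Friction and masses are not known exactly. Their poses are not given: they have to be found in the camera images.
- chest: Fixed plywood tool chest, 180 (x) x 240 (y) x 100 mm (rim height), plywood walls 10 mm, inner floor 40 mm above the table, inside 160 x 220 x 60 mm deep. Origin: centre of its underside; x to the back (hinge side, away from the robot), y to its left (the stay side), z up. The table top is z = 0.
- chest_floor (a point): Centre of the chest's inner floor, axes as the chest.
- lid_hinge (a point): Middle of the lid's hinge line, which runs along chest y at the top of the back wall: 90 mm behind the chest's origin. Listed 5 mm above the hinge line, which is 100 mm above the table. Axes as the chest.
- lid (a joint): Lid angle (rad) about the hinge line: 0 open as the stay locks it (85 degrees up from level), growing as it shuts, 1.484 fully shut (level on the rim, a stop). Lid 180 x 240 x 10 mm plywood, about 0.3 kg. The hinge has friction (0.16 N m): alone, with the stay broken, the lid stays up while within about 0.3 rad of the open position, but lower down it falls and slams.
- lid_handle (a point): Middle of the lid's bar handle: a round steel bar 12 mm thick and 110 mm long along chest y, standing 45 mm out from the lid's front edge on two posts near its ends (about 90 mm clear between them). 225 mm from the hinge. With the lid open it is the topmost thing, about 325 mm above the table; with the lid shut it stands in front of the chest, 105 mm above the table. Axes turn with the lid: y along the bar, x from the bar to the hinge in the lid's plane.
- stay_peg (a point): Middle of the thumb peg at the stay's knuckle, on the left (chest +y) outer side of the chest: a round steel peg 14 mm thick, 64 mm long, along chest y (y axis along the peg, pointing outward away from the chest), with a 20 mm end disc; this point is 46 mm outside the chest's side wall. It turns with the lower link, about the stay_foot point in the chest's x-z plane.
- stay_foot (a point): Point on the lower link's pivot axis (which runs along chest y), level in y with the peg's middle: the peg moves on a circle of radius 90 mm about this point. Axes as the chest.
- stay_upper (a joint): Knuckle angle (rad) of the folding steel stay of two equal links: 0 locked, resting on its stop 0.1 rad above straight; straight (dead centre) at 0.10; growing as the knuckle is pushed down and back (towards the hinge) and folds. Broken when over 0.4 (the peg has then moved about 18 mm, the lid hardly). About 2.4 with the lid shut. Needs a few newtons.
- swing_arm (a joint): Angle (rad) of the retaining arm about its upright pivot, seen from above: 0 pointing straight across the lid along chest +y, centred over the steel strip; positive counter-clockwise, pi/2 pointing to the front (chest -x), pi outward. Limits -0.7 and 2.6. It stays where it is left (friction 0.12 N m).
- swing_pivot (a point): Pivot of the retaining arm on a bracket at the right (chest -y) side of the chest, 10 mm behind and 142 mm to the right of the chest's origin, 120 mm above the table. Axes as the chest.
- swing_knob (a point): Middle of the upright round knob on the arm's end: 20 mm thick, 40 mm tall, its top 164 mm above the table; 110 mm from the pivot. The knob stands on a flat steel bar 18 x 8 mm, whose underside is 116 mm above the table. The shut lid's top is 110 mm above the table, with a flush steel strip 20 mm wide where the arm shall lie.
- scraper: Loose scraper with a round wooden handle and a steel blade, 161 mm long along its y, 23 mm wide, 23 mm high, 60 g, lying flat on the table to the right of the chest, its handle pointing along its +y. Origin: centre of its underside. The handle, 23 mm thick, takes up y = -5 to +80 mm; the thin blade y = -80 to -5 mm, about 12 mm above the underside. The centre of mass lies in the handle, near y = +30 mm.
- rib: Wooden rib, kidney-shaped board 50 x 100 x 9 mm, a bystander.
- pliers: Pliers with black grips, 165 mm long, a bystander.
- modelling_tool: Wooden modelling tool, 190 mm long stick, a bystander in front of the chest.

How it is judged:
By the outcome, as a careful person would: the job done as asked, in the order asked, and still so for the second after the job is handed in, with the robot touching nothing.
It also fails if it takes over 72 s, if anything falls off the work surface, if the arm or the gripper's body presses on something with over 40 N, if the wrist force passes 120 N, or if a joint passes its speed limit or range.

## Working session

There is one attempt and no reset: what is moved stays moved. The work goes in short steps, Python scripts to look and compute and a tool call to move; the robot and the scene stay as the last step left them, time stands still between calls to the robot, and variables do not carry over. Pictures are saved under pics/ and viewed, and the job is handed in when it is done.

Besides the shell and the picture viewer there is one more tool, called after ">>>" as name(argument=value, ...) on one line, values as JSON. drive_tool: Moves the arm, as the interface text tells. Its arguments: {"type":"object","properties":{"commands":{"type":"string"},"newtons":{"type":"number"}},"required":["commands"]}

```bash
mkdir -p pics; ls; python3 - <<'E'
from station import ctrl
import cv2,numpy as np
np.set_printoptions(precision=4,suppress=True)
print(ctrl.get_obs(), ctrl.grip_point_offset)
for n in("scene","top"):
    im,d=ctrl.get_image(n); cv2.imwrite(f"pics/{n}0.png",im); np.save(f"{n}0.npy",d)
    i=ctrl.camera_info(n); print(n,i["K"],i["T"])
print(ctrl.camera_info("wrist"))
E
```

```text
pics
{'t': 0.0, 'q': array([ 0.99  ,  0.0534,  1.6142,  0.    ,  1.4761, -0.119 ]), 'dq': array([ 0.0003, -0.0004, -0.0008, -0.0008, -0.0009,  0.0014]), 'effort': array([  0.0008, -39.3691, -37.0173,  -0.0001,   0.0069,   0.    ]), 'tool_pos': array([0.2781, 0.559 , 0.196 ]), 'tool_rot': array([ 0.3606,  1.541 , -0.3637]), 'contact_force': array([ 0.4151, -0.5789,  0.4124]), 'wrist_torque': array([ 0.0435, -0.033 , -0.0033]), 'opening': 0.08557271829100366} 0.0187
scene [[532.4255   0.     285.6946]
 [  0.     532.4255 206.387 ]
 [  0.       0.       1.    ]] [[-0.5073 -0.3475  0.7886 -0.7864]
 [-0.8617  0.2142 -0.46    0.8031]
 [-0.009  -0.9129 -0.4081  0.8784]
 [ 0.      0.      0.      1.    ]]
top [[484.7479   0.     286.9065]
 [  0.     484.7479 206.9681]
 [  0.       0.       1.    ]] [[ 0.026  -0.9852  0.1692  0.3086]
 [-0.9997 -0.025   0.0079  0.0056]
 [-0.0036 -0.1693 -0.9856  1.4387]
 [ 0.      0.      0.      1.    ]]
{'K': array([[301.3958,   0.    , 276.4935],
       [  0.    , 301.3958, 205.6811],
       [  0.    ,   0.    ,   1.    ]]), 'T': array([[ 0.4447,  0.8556,  0.2647,  0.2102],
       [ 0.8957, -0.4239, -0.1347,  0.5924],
       [-0.0031,  0.297 , -0.9549,  0.3724],
       [ 0.    ,  0.    ,  0.    ,  1.    ]])}
```

View pics/scene0.png

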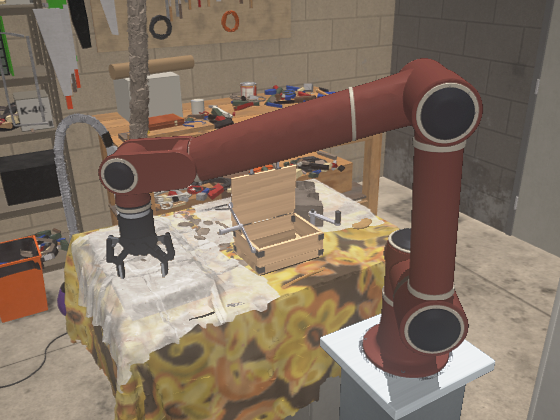

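View pics/top0.png

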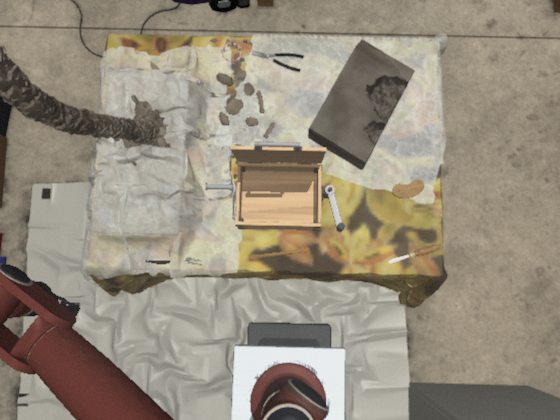

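The top view shows the chest at about (280,190), the peg at (215,187), the swing knob at (340,226), and the scraper at about (413,254). I'll enlarge it and project it.

```bash
cat > h.py <<'E'
from station import ctrl
import cv2,numpy as np
from scipy.spatial.transform import Rotation as R
np.set_printoptions(precision=4,suppress=True)
def ray(n,u,v,info=None):
    i=info or ctrl.camera_info(n);K=i["K"];T=i["T"]
    d=T[:3,:3]@np.linalg.inv(K)@np.array([u,v,1.]);return T[:3,3],d
def onz(n,u,v,z,info=None):
    o,d=ray(n,u,v,info);return o+d*(z-o[2])/d[2]
def proj(n,p,info=None):
    i=info or ctrl.camera_info(n);T=i["T"]
    c=T[:3,:3].T@(np.asarray(p)-T[:3,3]);c=i["K"]@c;return c[:2]/c[2]
def cloud(n,d,info=None):
    i=info or ctrl.camera_info(n);K=i["K"];T=i["T"]
    v,u=np.mgrid[:d.shape[0],:d.shape[1]]
    P=np.stack([(u-K[0,2])/K[0,0]*d,(v-K[1,2])/K[1,1]*d,d],-1)
    return P@T[:3,:3].T+T[:3,3]
E
python3 - <<'E'
import cv2
im=cv2.imread("pics/top0.png")
cv2.imwrite("pics/topz.png",cv2.resize(im[135:275,195:355],None,fx=5,fy=4.28*5/4.28*0.857,interpolation=cv2.INTER_CUBIC)[:600])
cv2.imwrite("pics/topz2.png",cv2.resize(im[170:275,320:450],None,fx=5.5,fy=5.5,interpolation=cv2.INTER_CUBIC))
E
```

```text
(no output)
```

View pics/topz2.png

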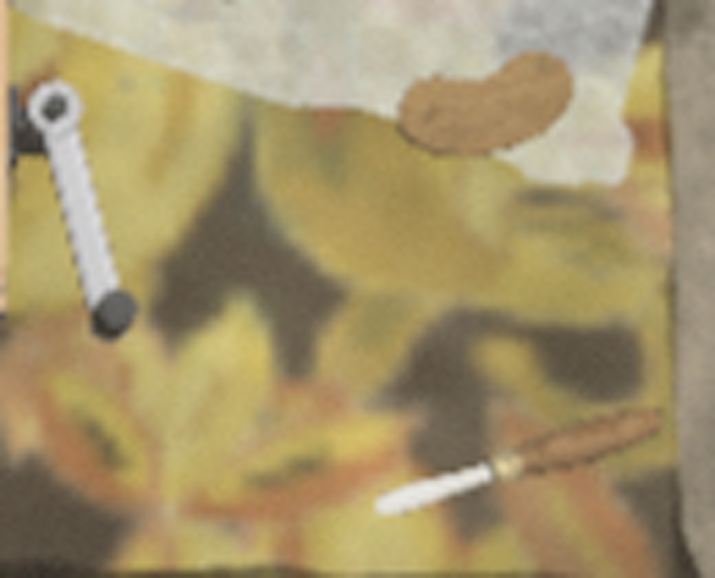

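```bash
python3 - <<'E'
import cv2
im=cv2.imread("pics/top0.png")
cv2.imwrite("pics/topz3.png",cv2.resize(im[137:257,200:350],None,fx=5,fy=5,interpolation=cv2.INTER_CUBIC))
E
```

```text
(no output)
```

View pics/topz3.png

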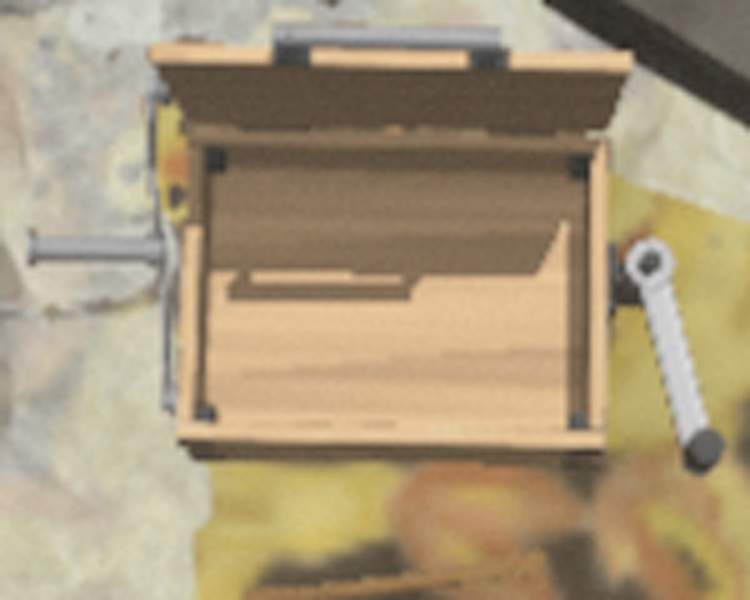

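```bash
python3 - <<'E'
from h import *
z=lambda u,v:(200+(u+.5)/5-.5,137+(v+.5)/5-.5)
L=onz("top",*z(178,439),.1);Rr=onz("top",*z(606,441),.1)
print("front corners",L,Rr,np.linalg.norm(L-Rr), "yaw",np.arctan2(*( (L-Rr)[[0]]*-1),(L-Rr)[1]))
print("bR", onz("top",*z(608,140),.1))
for nm,u,v,h in [("pivot",650,262,.124),("knob",702,442,.164),("barL",275,36,.331),("barR",500,38,.331),("pegend",33,247,.16),("pegroot",160,250,.16)]:
    print(nm,onz("top",*z(u,v),h))
z2=lambda u,v:(320+(u+.5)/5.5-.5,170+(v+.5)/5.5-.5)
t=onz("top",*z2(376,507),.012);e=onz("top",*z2(662,420),.012);f=onz("top",*z2(508,467),.012)
print("scraper",t,e,f,np.linalg.norm(t-e))
d=np.load("top0.npy");C=cloud("top",d)
for nm,u,v in [("bar",387,38),("peg",100,248),("pegdisc",33,247),("knob",702,445),("pivot",650,262),("rimR",598,300),("rimL",188,300),("front",390,435),("lidtop",390,58),("model",400,585)]:
    a,b=z(u,v);print(nm,C[int(round(b)),int(round(a))])
E
```

```text
front corners [0.4855 0.1591 0.1   ] [ 0.4905 -0.0792  0.1   ] 0.23841788094377833 yaw 0.020772559141024258
bR [ 0.6632 -0.0779  0.1   ]
pivot [ 0.5878 -0.1006  0.124 ]
knob [ 0.4826 -0.126   0.164 ]
barL [0.6489 0.0951 0.331 ]
barR [ 0.6505 -0.0116  0.331 ]
pegend [0.58   0.2351 0.16  ]
pegroot [0.5801 0.1665 0.16  ]
scraper [ 0.3983 -0.2828  0.012 ] [ 0.4486 -0.4361  0.012 ] [ 0.4214 -0.3534  0.012 ] 0.161307871642951
bar [0.6512 0.0421 0.3261]
peg [0.5833 0.1995 0.1489]
pegdisc [0.5821 0.2374 0.1502]
knob [ 0.4799 -0.1261  0.1639]
pivot [ 0.5854 -0.1008  0.1353]
rimR [ 0.5682 -0.0728  0.1048]
rimL [0.5635 0.1576 0.0993]
front [0.4897 0.04   0.0997]
lidtop [0.6552 0.0409 0.28  ]
model [0.4135 0.0339 0.0046]
```

```bash
cat >> h.py <<'E'
CH=np.array([.5775,.0415]);YAW=.018
def ch(x,y,z):
    c,s=np.cos(YAW),np.sin(YAW);return np.array([CH[0]+c*x-s*y,CH[1]+s*x+c*y,z])
def st():
    o=ctrl.get_obs();M=R.from_rotvec(o["tool_rot"]).as_matrix();return o,o["tool_pos"],M
def go(p,jaw=None):
    """p TCP target world; jaw = desired jaw direction angle in world (mod pi)"""
    o,t,M=st();s=M.T@(np.asarray(p)-t)/.04;out=[s]
    tu=0
    if jaw is not None:
        # tool y in world angle
        a=np.arctan2(M[1,1],M[0,1]);d=(jaw-a+np.pi/2)%np.pi-np.pi/2
        tu=-d*180/np.pi/5   # tool x down: turn about x is clockwise from above
    print("shift",s.round(3),"turn",round(tu,2),"| t",round(o['t'],2),"pos",t,"q",o["q"],"jawang",round(float(np.arctan2(M[1,1],M[0,1])),3),"F",o["contact_force"],"op",round(o["opening"],4))
E
python3 - <<'E'
from h import *
o,t,M=st();print(M)
go([.42,-.30,.25], np.arctan2(.05,-.153)+np.pi/2)
E
```

```text
[[-0.001   0.4456  0.8953]
 [-0.0016  0.8952 -0.4456]
 [-1.     -0.0019 -0.0002]]
shift [ -1.318 -17.648  12.743] turn -1.67 | t 0.1 pos [0.2781 0.559  0.1961] q [ 0.99    0.0533  1.6141 -0.      1.476  -0.119 ] jawang 1.109 F [-0.3689  0.3716 -0.7546] op 0.0854
```

>>> drive_tool(commands="-1 -0.4 -0.8 0.5 0.6; -1 -0.7 -1.6 1.0 1.2; -1 -0.9 -2.4 1.6 1.8; -1 -1.1 -3.2 2.2 2.4; -1 -1.3 -4.0 2.8 3; -1 -1.3 -4.8 3.4 3.6; -1 -1.3 -5.6 4 4.2; -1 -1.3 -6.4 4.6 4.8", newtons=40)

```text
t: 0.77
tool_pos: [0.3288, 0.2466, 0.249]
tool_rot: [0.689, 1.458, -0.689]
contact_force: [1.0, -0.8, 0.2]
opening: 0.0853
```

```bash
python3 - <<'E'
from h import *
go([.42,-.30,.25], np.arctan2(-.153,.05)+np.pi/2)
E
```

```text
shift [-0.024 -6.921 12.001] turn 4.27 | t 0.77 pos [0.3288 0.2466 0.249 ] q [ 0.4622 -0.5189  2.0082 -0.0002  1.6521 -0.2263] jawang 0.688 F [ 0.9861 -0.7787  0.1815] op 0.0853
```

>>> drive_tool(commands="-1 0 -0.43 0.75 0.3; -1 0 -0.87 1.5 0.6; -1 0 -1.3 2.25 0.9; -1 0 -1.73 3 1.2; -1 0 -2.16 3.75 1.5; -1 0 -2.6 4.5 1.8; -1 0 -3.03 5.25 2; -1 0 -3.46 6 2.2")

```text
t: 1.43
tool_pos: [0.3749, -0.0265, 0.2489]
tool_rot: [0.836, 1.404, -0.836]
contact_force: [0.7, 0.4, 0.3]
opening: 0.0855
```

```bash
python3 - <<'E'
from h import *
go([.42,-.33,.25], np.arctan2(-.153,.05)+np.pi/2)
E
```

```text
shift [-0.027 -2.625  7.207] turn 2.08 | t 1.43 pos [ 0.3749 -0.0265  0.2489] q [-0.2695 -0.6227  2.0732  0.0001  1.6907 -0.7664] jawang 0.497 F [0.7258 0.3949 0.3005] op 0.0855
```

>>> drive_tool(commands="-1 0 -0.3 0.9 0.3; -1 0 -0.6 1.8 0.6; -1 0 -0.9 2.7 0.9; -1 0 -1.3 3.6 1.2; -1 0 -1.7 4.5 1.5; -1 0 -2 5.4 1.8; -1 0 -2.3 6.3 2.1; -1 0 -2.6 7.2 2.1")

```text
t: 2.1
tool_pos: [0.421, -0.3294, 0.2485]
tool_rot: [0.976, 1.342, -0.975]
contact_force: [-0.2, -0.2, 0.5]
opening: 0.0854
```

>>> drive_tool(commands="-1 0 0 0 0; -1 0 0 0 0")

```text
t: 2.27
tool_pos: [0.4209, -0.3287, 0.2477]
tool_rot: [0.977, 1.344, -0.976]
contact_force: [0.5, -1.4, 0.1]
opening: 0.0856
```

```bash
python3 - <<'E'
from h import *
import pickle
go([.433,-.388,.10], np.arctan2(-.153,.05)+np.pi/2)
i=ctrl.camera_info("wrist");im,d=ctrl.get_image("wrist");cv2.imwrite("pics/w1.png",im);np.save("w1.npy",d);pickle.dump(i,open("w1.pkl","wb"))
E
```

```text
shift [ 3.688 -0.161  1.514] turn -0.04 | t 2.27 pos [ 0.4209 -0.3287  0.2477] q [-0.8026 -0.1889  1.7594  0.0001  1.5743 -1.1149] jawang 0.312 F [ 0.5023 -1.3773  0.1383] op 0.0856
```

View pics/w1.png

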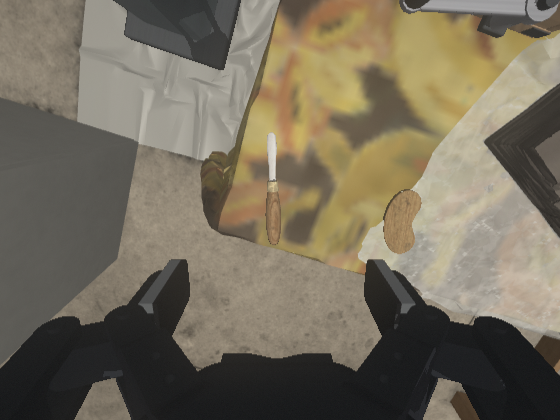

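The scraper's blade tip is at (271,133), the ferrule at (273,183) and the handle end at (275,244). The handle end lies close to the table edge.

```bash
python3 - <<'E'
from h import *
import pickle
i=pickle.load(open("w1.pkl","rb"))
t=onz("wrist",270.5,133,.012,i);e=onz("wrist",275,244,.014,i);f=onz("wrist",273,183,.012,i);m=onz("wrist",274.5,215,.018,i)
print(t,e,f,m,np.linalg.norm(t-e))
a=e-t;print("angle",np.arctan2(a[1],a[0]))
c=(t+e)/2;g=c+.03*a/np.linalg.norm(a);print("grasp",g)
go([g[0],g[1],.06],np.arctan2(a[1],a[0])+np.pi/2)
E
```

```text
[ 0.3974 -0.2851  0.012 ] [ 0.4522 -0.4358  0.014 ] [ 0.4213 -0.349   0.012 ] [ 0.4372 -0.3914  0.018 ] 0.16034833314002625
angle -1.2215159209050195
grasp [ 0.4351 -0.3886  0.0134]
shift [ 4.701 -0.133  1.57 ] turn -0.41 | t 2.32 pos [ 0.421  -0.3276  0.2482] q [-0.801  -0.1912  1.7606  0.0003  1.5745 -1.1148] jawang 0.314 F [ 0.2903 -0.2542 -0.3367] op 0.0853
```

>>> drive_tool(commands="-1 0.6 -0.05 0.3 -0.2; -1 1.2 -0.1 0.6 -0.4; -1 1.9 -0.13 0.9 -0.4; -1 2.6 -0.13 1.2 -0.4; -1 3.3 -0.13 1.57 -0.4; -1 4 -0.13 1.57 -0.4; -1 4.7 -0.13 1.57 -0.4; -1 4.7 -0.13 1.57 -0.4")

```text
t: 2.98
tool_pos: [0.4328, -0.3838, 0.0547]
tool_rot: [0.951, 1.367, -0.946]
contact_force: [-1.4, 0.4, -0.7]
opening: 0.0854
```

```bash
python3 - <<'E'
from h import *
go([.435,-.3886,.001],.349)
i=ctrl.camera_info("wrist");im,d=ctrl.get_image("wrist");cv2.imwrite("pics/w2.png",im)
E
```

```text
shift [1.341 0.016 0.146] turn 0.02 | t 2.98 pos [ 0.4328 -0.3838  0.0547] q [-0.8542  0.0819  1.8309  0.0002  1.2406 -1.2054] jawang 0.351 F [-1.4108  0.3935 -0.7351] op 0.0854
```

View pics/w2.png

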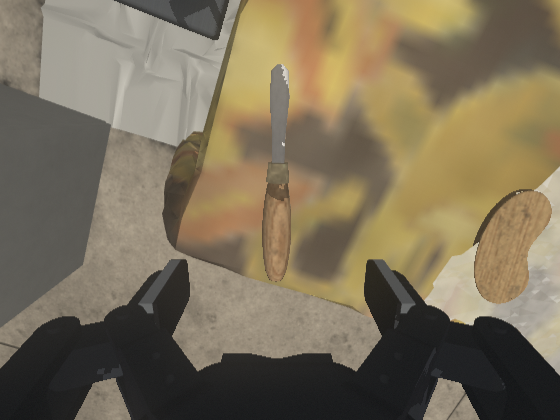

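>>> drive_tool(commands="-0.5 0.3 0 0.1 0; -0.3 0.6 0 0.1 0; -0.2 0.9 0 0.1 0; -0.2 0.9 0 0.1 0")

```text
t: 3.37
tool_pos: [0.4363, -0.3913, 0.023]
tool_rot: [0.949, 1.358, -0.947]
contact_force: [-1.2, -0.3, -0.3]
opening: 0.0512
```

```bash
python3 - <<'E'
from h import *
go([.435,-.3886,.001],.349)
E
```

```text
shift [ 0.551 -0.007 -0.074] turn 0.01 | t 3.37 pos [ 0.4363 -0.3913  0.023 ] q [-0.858   0.1339  1.8337  0.      1.1774 -1.2079] jawang 0.35 F [-1.2021 -0.3222 -0.2943] op 0.0512
```

>>> drive_tool(commands="-0.2 0.2 0 -0.05 0; -0.1 0.4 0 -0.05 0; -0.1 0.5 0 -0.05 0; -0.1 0.5 0 -0.05 0")

```text
t: 3.7
tool_pos: [0.4359, -0.3899, 0.0038]
tool_rot: [0.949, 1.357, -0.948]
contact_force: [-0.0, 0.2, -0.1]
opening: 0.0471
```

>>> drive_tool(commands="0.3 0 0 0 0; 0.6 0 0 0 0; 1 0 0 0 0; 1 0 0 0 0; 1 0 0 0 0", newtons=40)

```text
t: 4.12
tool_pos: [0.4368, -0.391, 0.0056]
tool_rot: [0.948, 1.354, -0.948]
contact_force: [0.1, 0.1, -1.1]
opening: -0.0
```

```bash
python3 - <<'E'
from h import *
go([.435,-.3886,.001],.349)
E
```

```text
shift [ 0.115 -0.023 -0.072] turn 0.01 | t 4.12 pos [ 0.4368 -0.391   0.0056] q [-0.857   0.1555  1.843   0.      1.1424 -1.2068] jawang 0.35 F [ 0.1481  0.068  -1.0819] op -0.0
```

```bash
python3 - <<'E'
from h import *
import pickle
i=ctrl.camera_info("wrist");im,d=ctrl.get_image("wrist");cv2.imwrite("pics/w3.png",im);pickle.dump(i,open("w3.pkl","wb"))
E
```

```text
(no output)
```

View pics/w3.png

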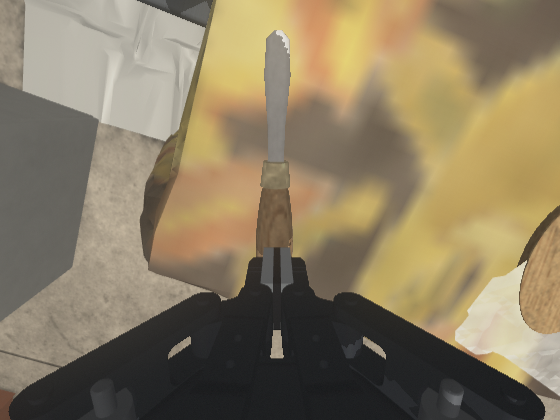

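```bash
python3 - <<'E'
from h import *
import pickle
i=pickle.load(open("w3.pkl","rb"));o,t,M=st()
print(t,proj("w",t,i),proj("w",t-.0187*M[:,0],i),proj("w",t+[0,0,.0187],i))
print("tip",onz("w",278,31,.012,i),"fer",onz("w",275,162,.012,i),onz("w",275,188,.023,i),"vis",onz("w",275,245,.023,i))
for p in([.3974,-.2851,.012],[.4522,-.4358,.012],[.4351,-.3886,.023]): print(proj("w",p,i))
im,d=ctrl.get_image("scene");cv2.imwrite("pics/s1.png",cv2.resize(im[180:330,240:440],None,fx=4,fy=4))
im,d=ctrl.get_image("top");cv2.imwrite("pics/t1.png",cv2.resize(im[170:290,320:460],None,fx=5,fy=5))
E
```

```text
[ 0.4368 -0.391   0.0056] [277.1449 236.0748] [277.1845 248.9259] [277.1909 248.9423]
tip [ 0.398  -0.2841  0.012 ] fer [ 0.4191 -0.3463  0.012 ] [ 0.4234 -0.3579  0.023 ] vis [ 0.4349 -0.3896  0.023 ]
[276.1036  32.7326]
[275.736  306.3708]
[275.8819 243.5835]
```

View pics/t1.png

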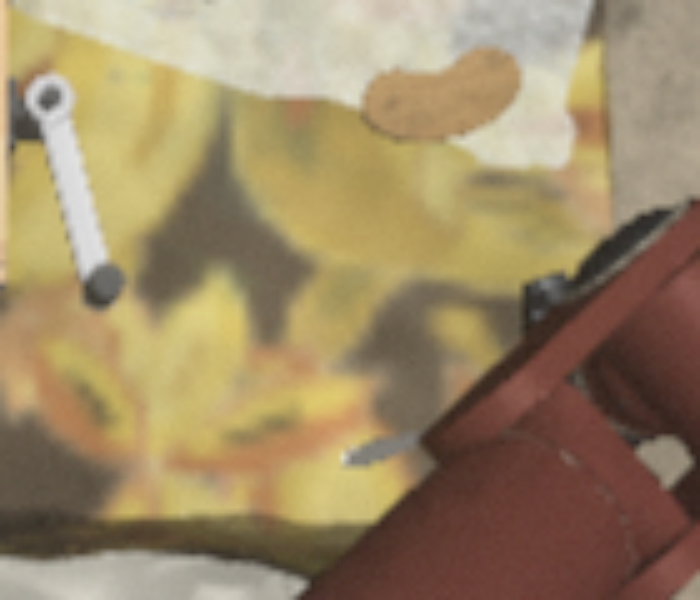

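View pics/s1.png

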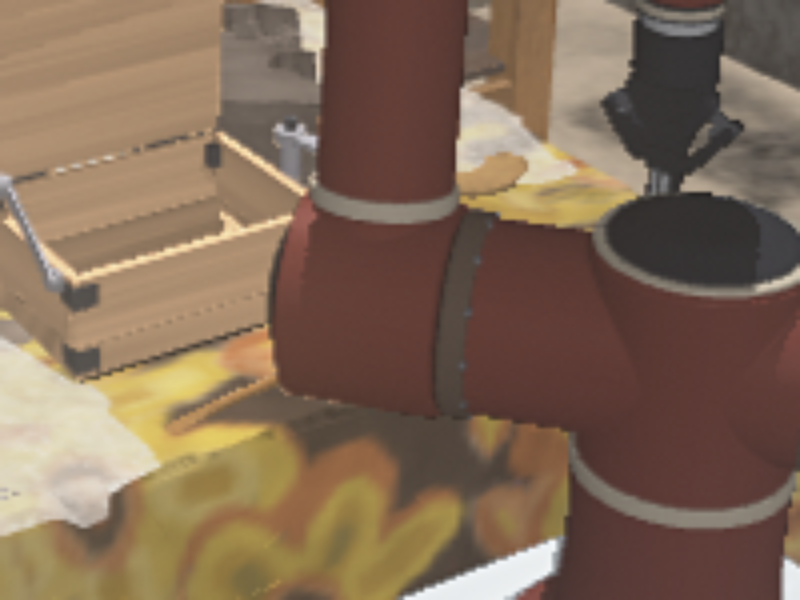

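```bash
python3 - <<'E'
from h import *
import pickle
i=ctrl.camera_info("wrist");im,d=ctrl.get_image("wrist");C=cloud("w",d,i)
for u,v in[(277,60),(277,120),(275,175),(275,200),(275,220),(275,235),(275,242),(268,250),(286,250),(277,255),(268,262),(286,262),(220,120),(330,120),(220,200),(330,200),(230,235),(330,235)]: print(u,v,C[v,u])
d1=np.load("w1.npy");i1=pickle.load(open("w1.pkl","rb"));C=cloud("w",d1,i1)
for u,v in[(271,140),(272,160),(273,183),(274,200),(275,215),(275,230),(275,240),(250,190),(310,190),(310,230)]: print(u,v,C[v,u])
o=ctrl.get_obs();print(o['t'],o['effort'])
E
```

```text
277 60 [ 0.402  -0.2967  0.0133]
277 120 [ 0.4122 -0.3243  0.0123]
275 175 [ 0.421  -0.3516  0.0194]
275 200 [ 0.426  -0.3653  0.0182]
275 220 [ 0.4297 -0.3754  0.0218]
275 235 [ 0.4328 -0.3839  0.022 ]
275 242 [ 0.4342 -0.3877  0.0227]
268 250 [ 0.4287 -0.3824  0.0474]
286 250 [ 0.437  -0.3794  0.0473]
277 255 [ 0.433  -0.3812  0.0522]
268 262 [ 0.4292 -0.3828  0.0588]
286 262 [ 0.4369 -0.3801  0.0585]
220 120 [ 0.3815 -0.3357  0.0021]
330 120 [ 0.4408 -0.3141  0.002 ]
220 200 [ 0.3955 -0.3813  0.0029]
330 200 [ 0.4596 -0.3581  0.002 ]
230 235 [ 0.4083 -0.4021  0.0015]
330 235 [ 0.4687 -0.3795  0.0025]
271 140 [ 0.4008 -0.2937  0.011 ]
272 160 [ 0.4102 -0.3189  0.0111]
273 183 [ 0.421  -0.3476  0.0183]
274 200 [ 0.4297 -0.3702  0.0192]
275 215 [ 0.4375 -0.39    0.0217]
275 230 [ 0.4445 -0.4117  0.0215]
275 240 [ 0.4495 -0.4272  0.0198]
250 190 [ 0.3935 -0.3714  0.0019]
310 190 [ 0.4757 -0.3445  0.0026]
310 230 [ 0.4969 -0.403   0.0017]
4.3167 [ -0.0018 -38.7613 -31.9325  -0.0003  -0.0012  -0.    ]
```

>>> drive_tool(commands="1 -0.3 0 0 0; 1 -0.8 0 0 0; 1 -1.5 0 0 0; 1 -1.5 0 0 0")

```text
t: 4.65
tool_pos: [0.4395, -0.394, 0.0723]
tool_rot: [0.944, 1.344, -0.948]
contact_force: [1.2, -0.4, 0.5]
opening: -0.0
```

```bash
python3 - <<'E'
from h import *
go([.435,-.3886,.001],.349)
o,t,M=st()
i=ctrl.camera_info("wrist");im,d=ctrl.get_image("wrist");cv2.imwrite("pics/w4.png",im);C=cloud("w",d,i)
print(proj("w",t,i),proj("w",t-.0187*M[:,0],i))
for v in range(215,300,6): print(v,[C[v,u] for u in(270,284)])
im,d=ctrl.get_image("scene");cv2.imwrite("pics/s2.png",cv2.resize(im[160:310,300:500],None,fx=4,fy=4)); print(proj("scene",t))
E
```

```text
shift [ 1.781 -0.067 -0.183] turn 0.01 | t 4.65 pos [ 0.4395 -0.394   0.0723] q [-0.8568  0.0721  1.809   0.      1.2498 -1.2068] jawang 0.35 F [ 1.1524 -0.4163  0.5141] op -0.0
[277.2242 236.1594] [277.2702 249.0194]
215 [array([ 0.4357, -0.3993,  0.0223]), array([ 0.4467, -0.3968,  0.0182])]
221 [array([ 0.4374, -0.4043,  0.0217]), array([ 0.4488, -0.4023,  0.0163])]
227 [array([ 0.4391, -0.409 ,  0.0221]), array([ 0.4508, -0.4075,  0.0158])]
233 [array([ 0.441 , -0.4142,  0.0214]), array([ 0.4533, -0.414 ,  0.0121])]
239 [array([ 0.4427, -0.419 ,  0.0219]), array([ 0.457 , -0.423 ,  0.0028])]
245 [array([ 0.4448, -0.425 ,  0.0198]), array([ 0.459 , -0.4285,  0.0027])]
251 [array([ 0.4325, -0.3857,  0.1137]), array([ 0.4387, -0.3828,  0.1149])]
257 [array([ 0.4324, -0.3851,  0.1211]), array([ 0.4386, -0.383 ,  0.1209])]
263 [array([ 0.4323, -0.3846,  0.1278]), array([ 0.4385, -0.3831,  0.1264])]
269 [array([ 0.4325, -0.3847,  0.1327]), array([ 0.4382, -0.3827,  0.1326])]
275 [array([ 0.4326, -0.3849,  0.1373]), array([ 0.4383, -0.3833,  0.1366])]
281 [array([ 0.4326, -0.3846,  0.1423]), array([ 0.438 , -0.3828,  0.1421])]
287 [array([ 0.4334, -0.3866,  0.1433]), array([ 0.4375, -0.382 ,  0.1478])]
293 [array([ 0.4324, -0.3836,  0.1521]), array([ 0.4374, -0.3821,  0.1516])]
299 [array([ 0.4325, -0.3834,  0.156 ]), array([ 0.4373, -0.382 ,  0.1555])]
[405.8999 221.7933]
```

View pics/w4.png

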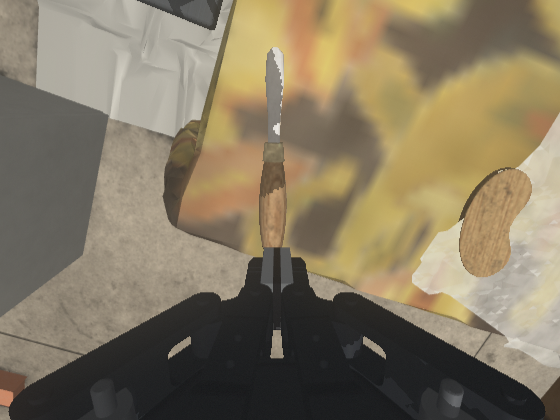

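View pics/s2.png

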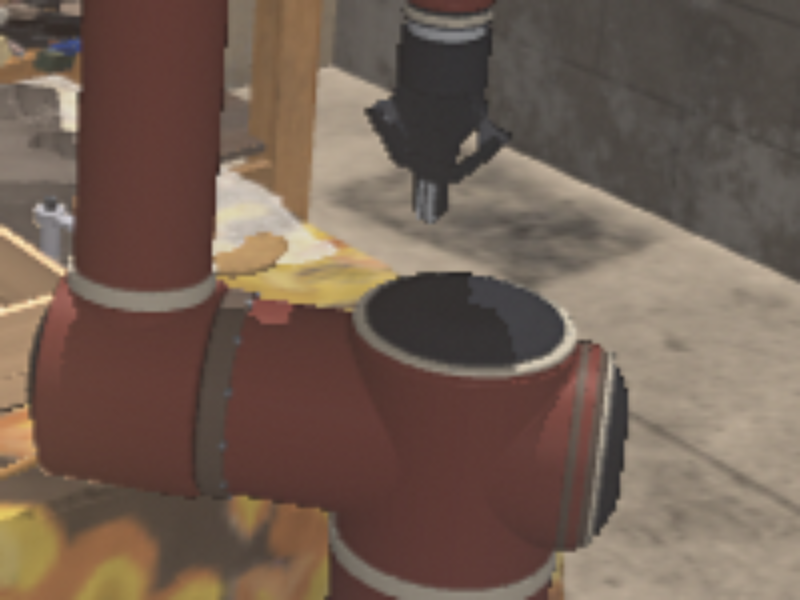

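```bash
python3 - <<'E'
from h import *
o,t,M=st();print(o['t'],t)
for h in(0,.0187,.03,.04): print(h,proj("scene",t+[0,0,h]))
i=ctrl.camera_info("wrist")
print(t-i["T"][:3,3], M.T@(i["T"][:3,3]-t), M.T@i["T"][:3,:3])
im,d=ctrl.get_image("scene");C=cloud("scene",d)
for v in range(205,222,2): print(v,[C[v,u] for u in(406,407,408)])
print(t, ctrl.get_obs()["tool_pos"])
E
```

```text
4.75 [ 0.4378 -0.392   0.068 ]
0 [405.7235 223.239 ]
0.0187 [406.1729 218.3644]
0.03 [406.4463 215.3992]
0.04 [406.6894 212.7626]
[ 0.0267 -0.0712 -0.176 ] [-0.1764 -0.0004 -0.0753] [[ 0.0009 -0.298   0.9546]
 [ 1.      0.0011 -0.0006]
 [-0.0009  0.9546  0.298 ]]
205 [array([ 0.4371, -0.3849,  0.1391]), array([ 0.4297, -0.3823,  0.1425]), array([ 0.4204, -0.3778,  0.1471])]
207 [array([ 0.4369, -0.3855,  0.1316]), array([ 0.4263, -0.3798,  0.137 ]), array([ 0.4321, -0.3902,  0.1323])]
209 [array([ 0.4287, -0.3784,  0.1289]), array([ 0.4297, -0.384 ,  0.1272]), array([ 0.4323, -0.3912,  0.1245])]
211 [array([ 0.4291, -0.3796,  0.121 ]), array([ 0.4341, -0.3892,  0.1168]), array([ 0.4228, -0.3828,  0.1227])]
213 [array([ 0.4263, -0.3777,  0.1151]), array([ 0.4299, -0.3859,  0.1117]), array([ 0.4248, -0.3855,  0.1138])]
215 [array([ 0.4304, -0.3826,  0.1048]), array([ 0.4244, -0.3814,  0.1074]), array([ 0.4357, -0.3971,  0.0991])]
217 [array([ 1.8231, -1.7415, -0.7974]), array([ 1.8331, -1.7614, -0.8063]), array([ 1.8259, -1.7643, -0.8042])]
219 [array([ 1.8211, -1.7414, -0.8129]), array([ 1.7979, -1.7287, -0.8003]), array([ 1.7888, -1.7297, -0.7968])]
221 [array([ 1.8071, -1.7296, -0.8205]), array([ 1.7935, -1.7263, -0.8141]), array([ 1.7803, -1.7232, -0.8079])]
[ 0.4378 -0.392   0.068 ] [ 0.4369 -0.3911  0.0662]
```

Both cameras show the shut fingertips about 30 mm behind the reported TCP, so the fingers closed above the handle and the scraper hasn't moved. I'll go lower and watch the force.

>>> drive_tool(commands="-0.1 0 0 -0.1 0; -0.1 0 0 -0.1 0; -0.1 0.3 0 -0.1 0; -0.1 0.7 0 -0.1 0; -0.1 1.1 0 -0.1 0; -0.1 1.5 0 -0.1 0; -0.1 1.8 0 -0.1 0; -0.1 1.8 0 -0.1 0")

```text
t: 5.47
tool_pos: [0.4329, -0.3843, -0.0114]
tool_rot: [0.95, 1.362, -0.947]
contact_force: [-1.6, 0.8, 0.6]
opening: 0.0473
```

```bash
python3 - <<'E'
from h import *
go([.435,-.3886,-.025],.349)
o,t,M=st()
i=ctrl.camera_info("wrist");im,d=ctrl.get_image("wrist");cv2.imwrite("pics/w5.png",im)
E
```

```text
shift [0.339 0.014 0.122] turn 0.01 | t 5.47 pos [ 0.4329 -0.3843 -0.0114] q [-0.8545  0.17    1.8599 -0.      1.1194 -1.2042] jawang 0.35 F [-1.5874  0.758   0.5796] op 0.0473
```

View pics/w5.png

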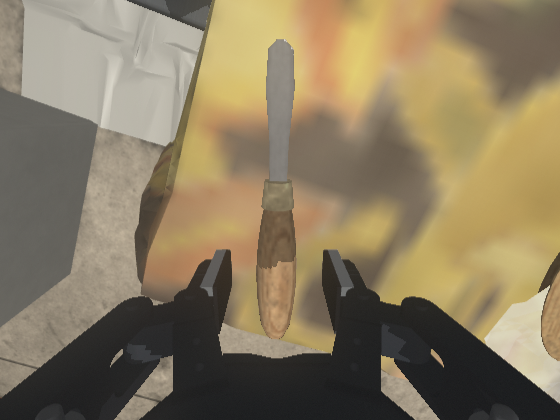

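>>> drive_tool(commands="-0.1 0.15 0 0.1 0; -0.1 0.3 0 0.1 0; -0.1 0.35 0 0.1 0; -0.1 0.35 0 0.1 0")

```text
t: 5.85
tool_pos: [0.4365, -0.3907, -0.0211]
tool_rot: [0.948, 1.355, -0.948]
contact_force: [-0.3, -0.8, 0.1]
opening: 0.0471
```

>>> drive_tool(commands="0.3 0 0 0 0; 0.6 0 0 0 0; 1 0 0 0 0; 1 0 0 0 0; 1 0 0 0 0", newtons=50)

```text
t: 6.27
tool_pos: [0.437, -0.3912, -0.0201]
tool_rot: [0.947, 1.353, -0.948]
contact_force: [-0.1, 0.2, 2.4]
opening: 0.0212
```

```bash
python3 - <<'E'
from h import *
go([.435,-.3886,-.025],.349)
i=ctrl.camera_info("wrist");im,d=ctrl.get_image("wrist");cv2.imwrite("pics/w6.png",im)
E
```

```text
shift [ 0.123 -0.026 -0.079] turn 0.01 | t 6.27 pos [ 0.437  -0.3912 -0.0201] q [-0.8569  0.1935  1.8501 -0.      1.0967 -1.2068] jawang 0.35 F [-0.0989  0.1784  2.4182] op 0.0212
```

View pics/w6.png

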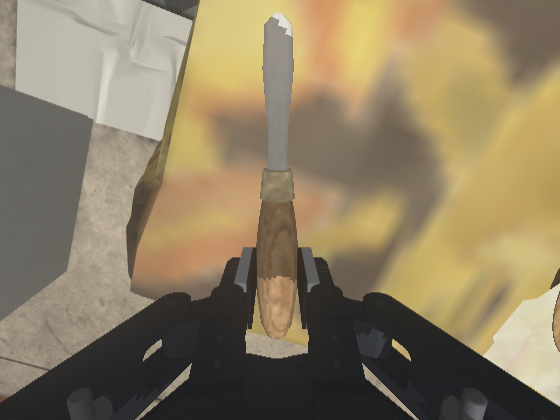

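>>> drive_tool(commands="1 -0.2 0 0 0; 1 -0.6 0 0 0; 1 -1.2 0 0 0; 1 -2 0 0 0; 1 -2.8 0 0 0; 1 -3.6 0 0 0; 1 -4.4 0 0 0; 1 -4.8 0 0 0")

```text
t: 6.98
tool_pos: [0.4377, -0.392, 0.1765]
tool_rot: [0.946, 1.348, -0.948]
contact_force: [-0.1, -1.0, -0.9]
opening: 0.0212
```

```bash
python3 - <<'E'
from h import *
p=ch(-.02,-.033,.17);print(p);go(p,YAW)
i=ctrl.camera_info("wrist");im,d=ctrl.get_image("wrist");cv2.imwrite("pics/w7.png",im)
E
```

```text
[0.5581 0.0081 0.17  ]
shift [ 0.128  6.255 -8.367] turn 3.8 | t 6.98 pos [ 0.4377 -0.392   0.1765] q [-0.8569 -0.0267  1.7278 -0.      1.4342 -1.2068] jawang 0.35 F [-0.0729 -0.9521 -0.8557] op 0.0212
```

View pics/w7.png

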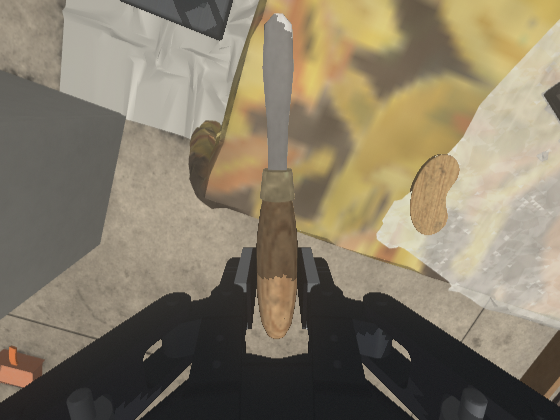

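>>> drive_tool(commands="1 0 0.4 -0.6 0.4; 1 0 0.8 -1.2 0.8; 1 0 1.2 -1.8 1.2; 1 0 1.6 -2.4 1.6; 1 0 2 -3 2; 1 0 2.5 -3.6 2.4; 1 0 3 -4.2 2.8; 1 0 3.4 -4.6 3")

```text
t: 7.7
tool_pos: [0.5008, -0.1686, 0.1701]
tool_rot: [1.145, 1.252, -1.145]
contact_force: [0.5, 0.1, -0.5]
opening: 0.0212
```

>>> drive_tool(commands="1 0 0.3 -0.5 0.2; 1 0 0.7 -1 0.5; 1 0 1.1 -1.5 0.8; 1 0 1.4 -1.9 0.8; 1 0 1.4 -1.9 0.8; 1 0 1.4 -1.9 0.8")

```text
t: 8.2
tool_pos: [0.5499, -0.0898, 0.1701]
tool_rot: [1.194, 1.22, -1.196]
contact_force: [-0.9, -1.6, -0.7]
opening: 0.021
```

```bash
python3 - <<'E'
from h import *
p=ch(-.02,-.033,.14);go(p,YAW)
i=ctrl.camera_info("wrist");im,d=ctrl.get_image("wrist");cv2.imwrite("pics/w8.png",im)
E
```

```text
shift [ 0.752  0.255 -2.444] turn 0.02 | t 8.2 pos [ 0.5499 -0.0898  0.1701] q [-0.2952 -0.089   1.7985 -0.0004  1.4343 -0.3153] jawang 0.02 F [-0.8534 -1.6488 -0.6552] op 0.021
```

View pics/w8.png

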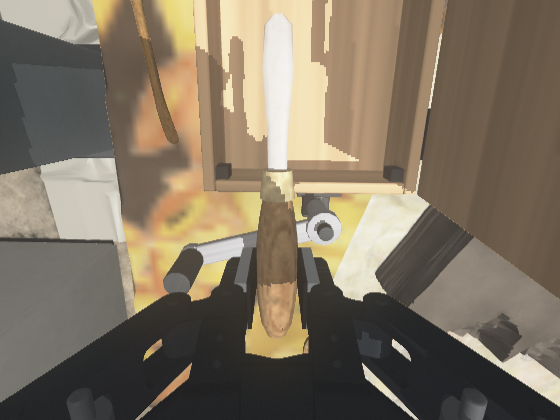

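>>> drive_tool(commands="1 0 0.1 -0.6 0; 1 0 0.2 -1.2 0; 1 0 0.25 -1.8 0; 1 0 0.25 -2.4 0; 1 0 0.25 -2.45 0; 1 0 0.25 -2.45 0")

```text
t: 8.75
tool_pos: [0.5581, 0.0075, 0.1708]
tool_rot: [1.195, 1.218, -1.196]
contact_force: [-0.4, -0.6, -1.6]
opening: 0.0212
```

```bash
python3 - <<'E'
from h import *
p=ch(-.02,-.033,.025);go(p,YAW)
i=ctrl.camera_info("wrist");im,d=ctrl.get_image("wrist");cv2.imwrite("pics/w9.png",im)
C=cloud("w",d,i)
E
```

```text
shift [ 3.646  0.004 -0.019] turn 0.01 | t 8.75 pos [0.5581 0.0075 0.1708] q [-0.1197 -0.0885  1.7966 -0.0005  1.4341 -0.1386] jawang 0.019 F [-0.4395 -0.5962 -1.6474] op 0.0212
```

View pics/w9.png

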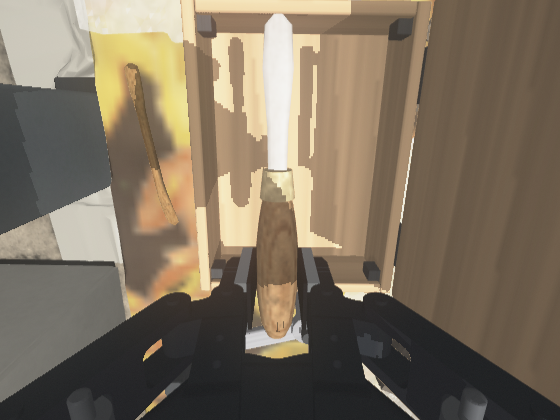

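>>> drive_tool(commands="1 0.5 0 0 0; 1 1.1 0 0 0; 1 1.7 0 0 0; 1 2.3 0 0 0; 1 2.8 0 0 0; 1 3.2 0 0 0; 1 3.5 0 0 0; 1 3.6 0 0 0")

```text
t: 9.47
tool_pos: [0.5569, 0.0063, 0.0247]
tool_rot: [1.195, 1.22, -1.2]
contact_force: [0.1, 0.3, -1.5]
opening: 0.0214
```

>>> drive_tool(commands="1 0.05 0 0 0; 1 0.1 0 0 0; 1 0.1 0 0 0")

```text
t: 9.72
tool_pos: [0.5594, 0.0071, 0.0241]
tool_rot: [1.197, 1.216, -1.195]
contact_force: [0.5, 0.5, -0.6]
opening: 0.0215
```

```bash
python3 - <<'E'
from h import *
p=ch(-.02,-.033,.021);go(p,YAW)
E
```

```text
shift [ 0.078 -0.033 -0.026] turn -0.0 | t 9.72 pos [0.5594 0.0071 0.0241] q [-0.1202  0.0694  1.9014 -0.0001  1.1692 -0.138 ] jawang 0.018 F [ 0.4875  0.4983 -0.597 ] op 0.0215
```

Now a bit lower, then release by partly opening.

>>> drive_tool(commands="1 0.07 0 0 0; 1 0.07 0 0 0; 0.4 0.07 0 0 0; 0.1 0.07 0 0 0; 0.1 0.07 0 0 0; 0.1 0.07 0 0 0")

```text
t: 10.22
tool_pos: [0.5589, 0.0075, 0.0207]
tool_rot: [1.196, 1.217, -1.195]
contact_force: [0.3, -0.0, 0.1]
opening: 0.0384
```

>>> drive_tool(commands="0.1 -0.3 0 0 0; 0.1 -0.9 0 0 0; 0.1 -1.6 0 0 0; 0.1 -2.4 0 0 0; 0.1 -3.2 0 0 0; 0.1 -4 0 0 0; 0.1 -4.5 0 0 0; 0.1 -4.5 0 0 0")

```text
t: 10.88
tool_pos: [0.562, 0.0072, 0.2084]
tool_rot: [1.2, 1.208, -1.188]
contact_force: [-0.2, -0.3, 0.7]
opening: 0.0382
```

```bash
python3 - <<'E'
from h import *
p=ch(-.02,-.033,.2);go(p,YAW)
i=ctrl.camera_info("wrist");im,d=ctrl.get_image("wrist");cv2.imwrite("pics/w10.png",im)
C=cloud("w",d,i)
E
```

```text
shift [ 0.209 -0.101 -0.026] turn 0.0 | t 10.88 pos [0.562  0.0072 0.2084] q [-0.1196 -0.1127  1.7561 -0.      1.4861 -0.1379] jawang 0.018 F [-0.1611 -0.2753  0.6753] op 0.0382
```

View pics/w10.png

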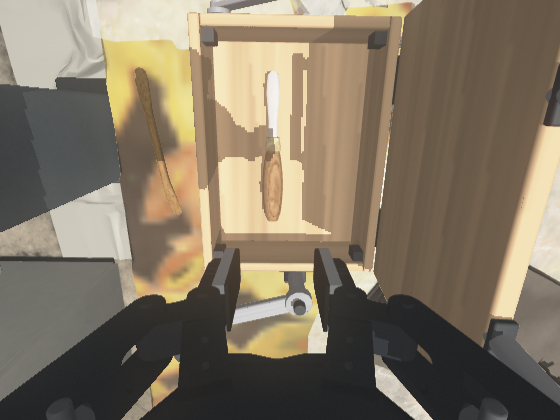

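>>> drive_tool(commands="0.6 0 -0.1 -0.6 0; 1 0 -0.2 -1.3 0; 1 0 -0.3 -2 0; 1 0 -0.4 -2.7 0; 1 0 -0.4 -3.3 0; 1 0 -0.4 -3.6 0; 1 0 -0.4 -3.6 0")

```text
t: 11.52
tool_pos: [0.539, 0.1529, 0.1991]
tool_rot: [1.192, 1.221, -1.195]
contact_force: [-0.4, 0.1, -0.3]
opening: -0.0001
```

```bash
python3 - <<'E'
from h import *
import pickle
go([.58,.22,.2],YAW)
i=ctrl.camera_info("wrist");im,d=ctrl.get_image("wrist");cv2.imwrite("pics/w11.png",im);np.save("w11.npy",d);pickle.dump(i,open("w11.pkl","wb"))
im,d=ctrl.get_image("scene");cv2.imwrite("pics/s3.png",cv2.resize(im[140:290,200:400],None,fx=4,fy=4,interpolation=cv2.INTER_CUBIC))
E
```

```text
shift [-0.024  1.059 -1.654] turn 0.04 | t 11.52 pos [0.539  0.1529 0.1991] q [ 0.1435 -0.1009  1.7606  0.0003  1.484   0.1222] jawang 0.021 F [-0.3933  0.1325 -0.2811] op -0.0001
```

View pics/w11.png

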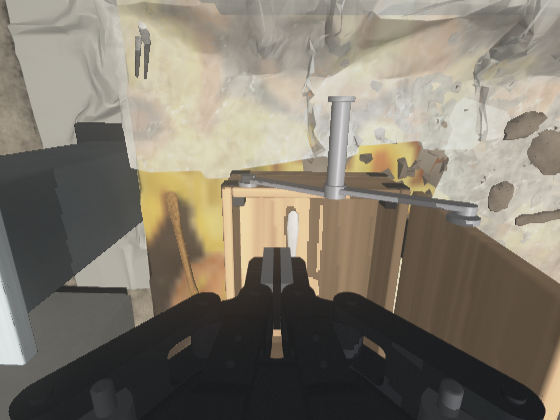

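View pics/s3.png

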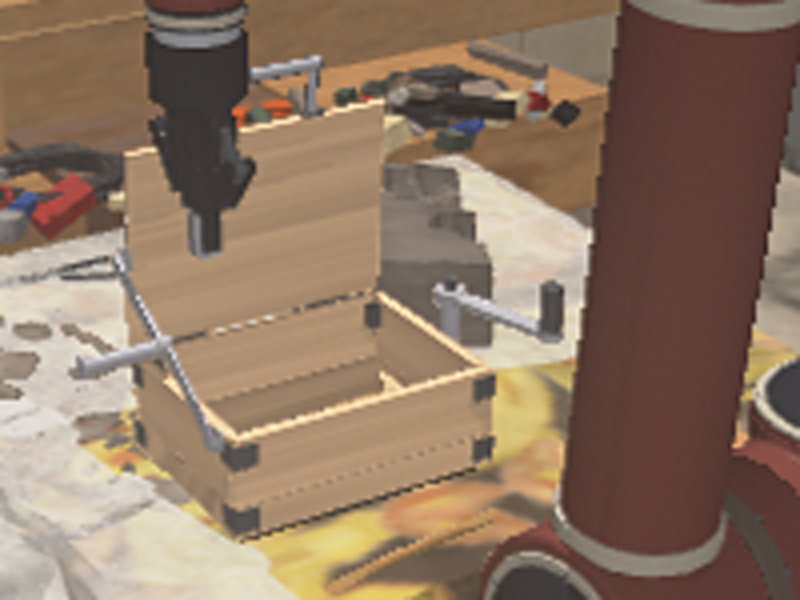

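The peg runs from its disc at (342,98) to its root at (336,190) in the wrist view. The foot pivot is at (247,181) and the upper pivot at (463,211).

```bash
python3 - <<'E'
from h import *
import pickle
i=pickle.load(open("w11.pkl","rb"));d=np.load("w11.npy");C=cloud("w",d,i)
for nm,u,v in[("disc",342,99),("peg",341,115),("peg",340,130),("peg",338,150),("peg",337,170),("root",336,190),("foot",247,181),("link",290,185),("up",463,211),("rimFL",228,190),("rimBL",395,195),("rim",228,260),("rim",398,240)]:
    print(nm,C[v,u], np.median(C[v-1:v+2,u-1:u+2].reshape(-1,3),0))
E
```

```text
disc [0.5828 0.2375 0.1512] [0.5829 0.2375 0.1511]
peg [0.5837 0.2267 0.148 ] [0.5836 0.2267 0.1482]
peg [0.5839 0.2162 0.1479] [0.5839 0.2162 0.148 ]
peg [0.5836 0.2017 0.1479] [0.5837 0.2017 0.1478]
peg [0.5844 0.1863 0.1464] [0.5842 0.1865 0.1476]
root [0.5841 0.1715 0.1505] [0.5843 0.1714 0.1501]
foot [0.5106 0.1652 0.0985] [0.5106 0.1652 0.098 ]
link [0.55   0.1679 0.1222] [0.55   0.1679 0.1222]
up [0.6588 0.1695 0.1907] [0.6588 0.1695 0.1905]
rimFL [0.4928 0.1565 0.1001] [0.4927 0.1564 0.0994]
rimBL [0.6239 0.1725 0.1654] [0.6239 0.1725 0.1656]
rim [0.4909 0.0831 0.0999] [0.491  0.0831 0.1   ]
rim [0.6602 0.109  0.0997] [0.6603 0.1092 0.0997]
```

>>> drive_tool(commands="1 0 0.3 -0.5 0; 1 0 0.7 -1 0; 1 0 1.1 -1.6 0; 1 0.4 1.14 -1.6 0; 1 0.9 1.14 -1.6 0; 1 1.3 1.14 -1.6 0; 1 1.3 1.14 -1.6 0")

```text
t: 12.2
tool_pos: [0.5822, 0.2137, 0.1434]
tool_rot: [1.192, 1.221, -1.204]
contact_force: [0.4, 0.6, -1.5]
opening: -0.0003
```

```bash
python3 - <<'E'
from h import *
go([.584,.218,.126],YAW)
i=ctrl.camera_info("wrist");im,d=ctrl.get_image("wrist");cv2.imwrite("pics/w12.png",im)
im,d=ctrl.get_image("scene");cv2.imwrite("pics/s4.png",cv2.resize(im[140:290,200:400],None,fx=4,fy=4,interpolation=cv2.INTER_CUBIC))
E
```

```text
shift [ 0.434  0.05  -0.107] turn -0.02 | t 12.2 pos [0.5822 0.2137 0.1434] q [ 0.2322  0.0854  1.6698 -0.0006  1.3948  0.2159] jawang 0.016 F [ 0.4118  0.5858 -1.4557] op -0.0003
```

View pics/w12.png

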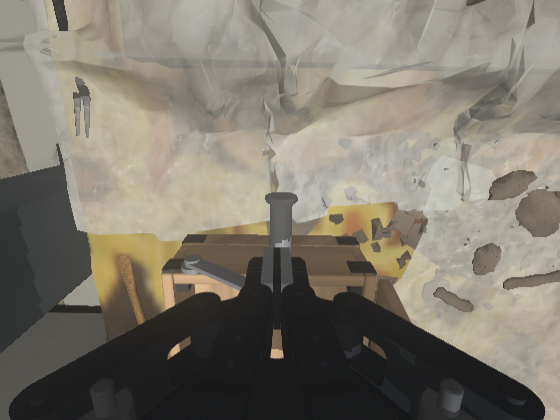

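View pics/s4.png

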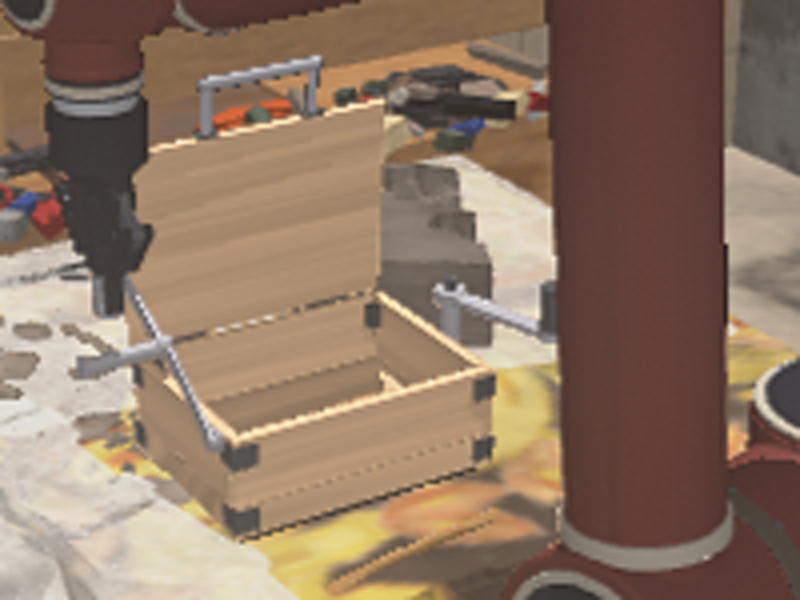

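>>> drive_tool(commands="1 0.15 0.03 -0.1 0; 1 0.3 0.03 -0.1 0; 1 0.45 0.04 -0.1 0; 1 0.6 0.05 -0.1 0; 1 0.6 0.05 -0.1 0")

```text
t: 12.72
tool_pos: [0.5855, 0.2198, 0.1226]
tool_rot: [1.194, 1.219, -1.198]
contact_force: [-0.1, 0.0, -0.5]
opening: 0.0
```

```bash
python3 - <<'E'
from h import *
go([.596,.218,.092],YAW)
E
```

```text
shift [0.765 0.264 0.049] turn 0.0 | t 12.72 pos [0.5855 0.2198 0.1226] q [ 0.2403  0.1107  1.6785 -0.0001  1.355   0.2221] jawang 0.018 F [-0.1065  0.0061 -0.5187] op 0.0
```

>>> drive_tool(commands="1 0.1 0 0.05 0; 1 0.2 0.03 0.05 0; 1 0.3 0.08 0.05 0; 1 0.4 0.12 0.05 0; 1 0.5 0.17 0.05 0; 1 0.6 0.21 0.05 0; 1 0.7 0.24 0.05 0; 1 0.8 0.27 0.05 0")

```text
t: 13.38
tool_pos: [0.5979, 0.2183, 0.0924]
tool_rot: [1.197, 1.217, -1.195]
contact_force: [1.2, 0.4, 0.7]
opening: 0.0003
```

```bash
python3 - <<'E'
from h import *
go([.596,.218,.092],YAW)
i=ctrl.camera_info("wrist");im,d=ctrl.get_image("wrist");cv2.imwrite("pics/w13.png",im)
im,d=ctrl.get_image("scene");cv2.imwrite("pics/s5.png",cv2.resize(im[140:290,200:400],None,fx=4,fy=4,interpolation=cv2.INTER_CUBIC))
E
```

```text
shift [ 0.01  -0.047  0.007] turn 0.0 | t 13.38 pos [0.5979 0.2183 0.0924] q [ 0.2333  0.1616  1.6755 -0.0001  1.3034  0.2153] jawang 0.018 F [1.1643 0.3983 0.675 ] op 0.0003
```

View pics/w13.png

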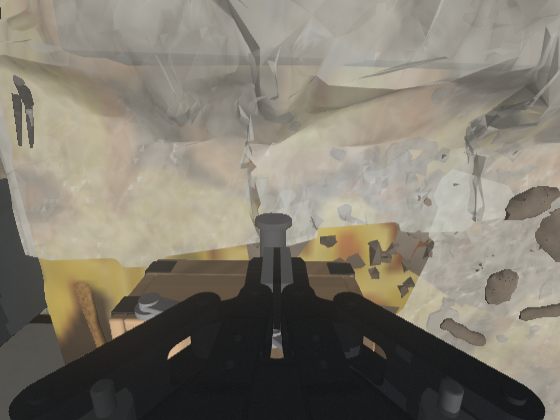

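View pics/s5.png

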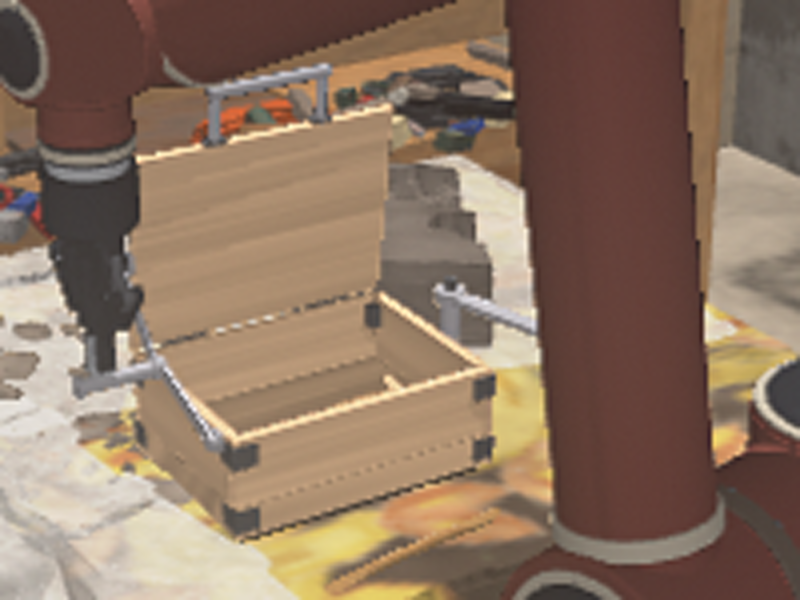

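>>> drive_tool(commands="1 -0.4 0 0 0; 1 -1 0 -0.1 0; 1 -1.8 0 -0.2 0; 1 -2.7 0 -0.2 0; 1 -3.6 -0.3 -0.2 0; 1 -4.5 -0.8 -0.2 0; 1 -5 -1.4 0 0; 1 -5 -2 0 0")

```text
t: 14.15
tool_pos: [0.5187, 0.2167, 0.2995]
tool_rot: [1.203, 1.212, -1.188]
contact_force: [0.8, 0.5, 1.4]
opening: -0.0
```

```bash
python3 - <<'E'
from h import *
import pickle
go([.58,.04,.35],YAW)
i=ctrl.camera_info("wrist");im,d=ctrl.get_image("wrist");cv2.imwrite("pics/w14.png",im);np.save("w14.npy",d);pickle.dump(i,open("w14.pkl","wb"))
im,d=ctrl.get_image("top");cv2.imwrite("pics/t2.png",cv2.resize(im[130:250,200:350],None,fx=5,fy=5,interpolation=cv2.INTER_CUBIC));np.save("t2.npy",d)
im,d=ctrl.get_image("scene");cv2.imwrite("pics/s6.png",cv2.resize(im[120:290,200:400],None,fx=3.5,fy=3.5,interpolation=cv2.INTER_CUBIC));np.save("s6.npy",d)
E
```

```text
shift [-1.257  1.468  4.442] turn -0.01 | t 14.15 pos [0.5187 0.2167 0.2995] q [ 0.2637 -0.1447  1.6358 -0.0004  1.6404  0.2461] jawang 0.017 F [0.8314 0.5323 1.4062] op -0.0
```

View pics/w14.png

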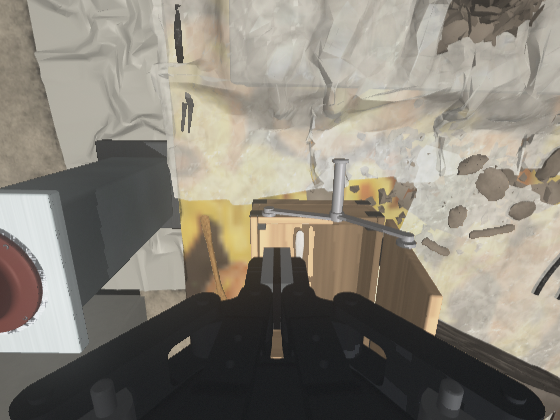

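View pics/t2.png

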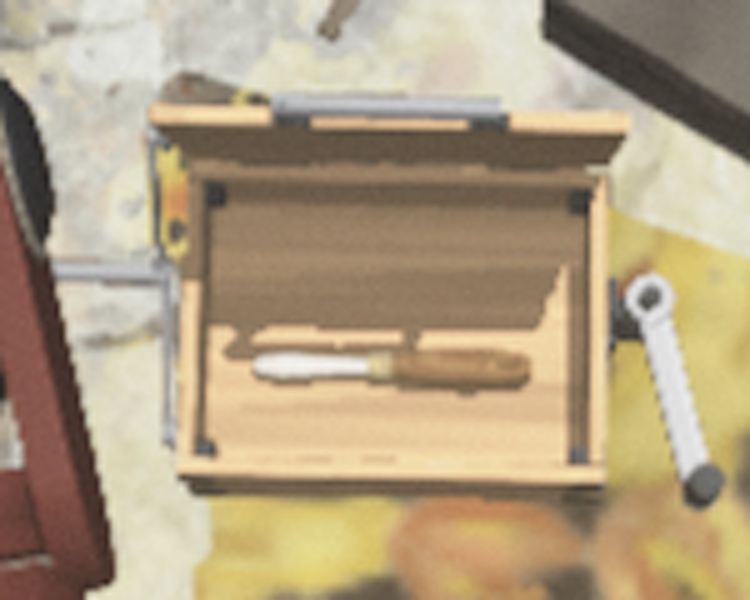

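View pics/s6.png

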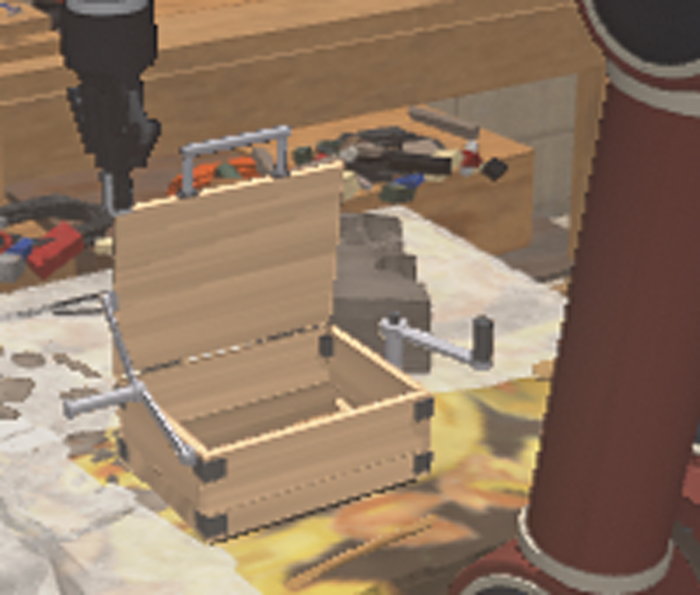

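The stay is now bent past straight and holds. Next I'll measure the knuckle and the handle.

```bash
python3 - <<'E'
from h import *
import pickle
i=pickle.load(open("w14.pkl","rb"));d=np.load("w14.npy");C=cloud("w",d,i)
md=lambda C,u,v:np.median(C[v-1:v+2,u-1:u+2].reshape(-1,3),0)
for nm,u,v in[("peg",339,180),("peg",338,200),("foot",267,212),("up",410,240)]: print(nm,md(C,u,v))
# knuckle
f=np.array([.5106,.09]);k=md(C,339,180)[[0,2]]-[0,.007];r=k-f;print("link ang",np.arctan2(r[1],r[0]),np.linalg.norm(r))
C=cloud("top",np.load("t2.npy"))
for u,v in[(300,103),(385,104),(470,106),(385,122)]:
    a,b=200+(u+.5)/5-.5,130+(v+.5)/5-.5; print(md(C,int(round(a)),int(round(b))),onz("top",a,b,.33))
C=cloud("scene",np.load("s6.npy"))
for u,v in[(210,148),(235,142),(262,136)]:
    a,b=200+(u+.5)/3.5-.5,120+(v+.5)/3.5-.5; print(C[int(round(b)),int(round(a))],a,b)
E
```

```text
peg [0.5945 0.216  0.1248]
peg [0.5953 0.1911 0.1248]
foot [0.5088 0.1649 0.0962]
up [0.6579 0.1684 0.1911]
link ang 0.3199906819074376 0.08834833101312053
[0.6346 0.0819 0.3286] [0.6337 0.0828 0.33  ]
[0.6357 0.0415 0.3294] [0.6343 0.0425 0.33  ]
[0.6337 0.0013 0.329 ] [0.6343 0.0022 0.33  ]
[0.64   0.043  0.2773] [0.6254 0.0422 0.33  ]
[0.6279 0.0703 0.3215] 259.64285714285717 161.92857142857144
[0.6266 0.0458 0.324 ] 266.7857142857143 160.21428571428572
[0.6322 0.0172 0.3239] 274.5 158.5
```

>>> drive_tool(commands="0.5 -0.5 0.2 0.2 0; 0 -1 0.5 0.6 0; -0.1 -1.3 0.9 1.2 0; -0.1 -1.4 1.3 1.9 0; -0.1 -1.4 1.7 2.6 0; -0.1 -1.4 2.1 3.3 0; -0.1 -1.4 2.5 4 0; -0.1 -1.4 2.9 4.35 0", newtons=30)

```text
t: 14.97
tool_pos: [0.6375, 0.0416, 0.3463]
tool_rot: [1.196, 1.218, -1.201]
contact_force: [-0.1, 0.0, 0.2]
opening: 0.0472
```

>>> drive_tool(commands="-0.1 0 0 0 0; -0.1 0 0 0 0; -0.1 0 0 0 0")

```text
t: 15.22
tool_pos: [0.6363, 0.0453, 0.3471]
tool_rot: [1.195, 1.22, -1.197]
contact_force: [-0.5, 0.4, -0.2]
opening: 0.0469
```

```bash
sed -i 's/CH=np.array(\[.5775/CH=np.array([.575/' h.py; python3 - <<'E'
from h import *
go([.634,.0425,.272],YAW)
i=ctrl.camera_info("wrist");im,d=ctrl.get_image("wrist");cv2.imwrite("pics/w15.png",im);C=cloud("w",d,i)
np.save("w15.npy",C)
E
```

```text
shift [ 1.876 -0.054  0.069] turn 0.0 | t 15.22 pos [0.6363 0.0453 0.3471] q [-0.0457  0.0397  1.3809  0.0003  1.7233 -0.064 ] jawang 0.018 F [-0.5413  0.3816 -0.2027] op 0.0469
```

View pics/w15.png

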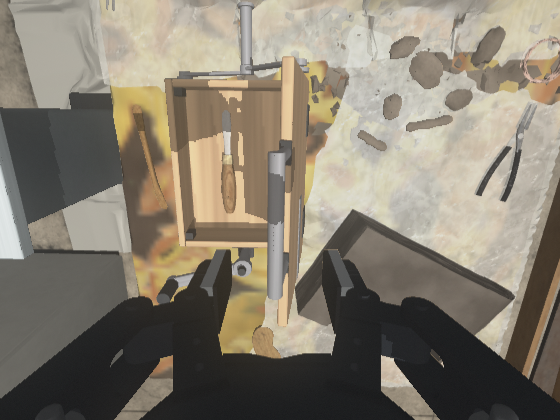

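The bar runs from (276,153) to (276,298), centred between the jaws. Descending onto it.

>>> drive_tool(commands="-0.1 0.4 -0.03 0.05 0; -0.1 0.8 -0.04 0.05 0; -0.1 1.2 -0.04 0.05 0; -0.1 1.6 -0.04 0.05 0; -0.1 1.85 -0.04 0.05 0; -0.1 1.85 -0.04 0.05 0; -0.1 1.85 -0.04 0.05 0")

```text
t: 15.85
tool_pos: [0.6344, 0.0436, 0.2742]
tool_rot: [1.195, 1.219, -1.196]
contact_force: [-0.1, 0.2, 0.2]
opening: 0.0469
```

```bash
python3 - <<'E'
from h import *
C=np.load("w15.npy");print(C[170,276],C[225,276],C[280,276])
go([.634,.0425,.272],YAW)
i=ctrl.camera_info("wrist");im,d=ctrl.get_image("wrist");cv2.imwrite("pics/w16.png",im);C=cloud("w",d,i)
E
```

```text
[0.635  0.0839 0.3281] [0.6357 0.0455 0.3283] [0.6365 0.0025 0.3286]
shift [ 0.054 -0.009  0.028] turn 0.01 | t 15.85 pos [0.6344 0.0436 0.2742] q [-0.0483  0.0449  1.494   0.0001  1.6035 -0.0675] jawang 0.019 F [-0.0515  0.2228  0.1524] op 0.0469
```

View pics/w16.png

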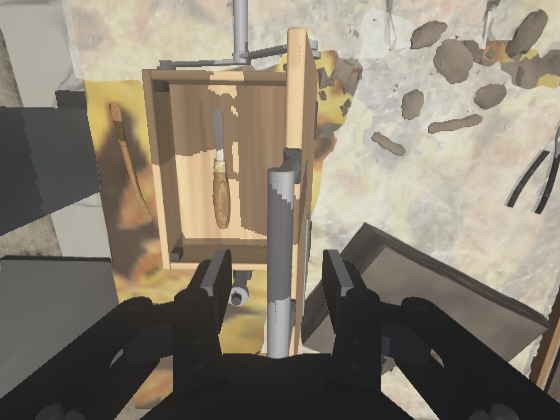

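>>> drive_tool(commands="0.2 0.04 0.03 0 0; 0.5 0.04 0.03 0 0; 0.8 0.04 0.03 0 0; 1 0.04 0.03 0 0; 1 0.04 0.03 0 0; 1 0.04 0.03 0 0", newtons=30)

```text
t: 16.4
tool_pos: [0.6364, 0.043, 0.2739]
tool_rot: [1.197, 1.217, -1.195]
contact_force: [0.2, 0.5, 3.4]
opening: 0.0104
```

```bash
python3 - <<'E'
from h import *
go([.634,.0425,.272],YAW)
i=ctrl.camera_info("wrist");im,d=ctrl.get_image("wrist");cv2.imwrite("pics/w17.png",im);C=cloud("w",d,i)
E
```

```text
shift [ 0.048 -0.06   0.01 ] turn 0.0 | t 16.4 pos [0.6364 0.043  0.2739] q [-0.0493  0.0478  1.4914  0.0002  1.6009 -0.0673] jawang 0.018 F [0.1892 0.4989 3.3539] op 0.0104
```

View pics/w17.png

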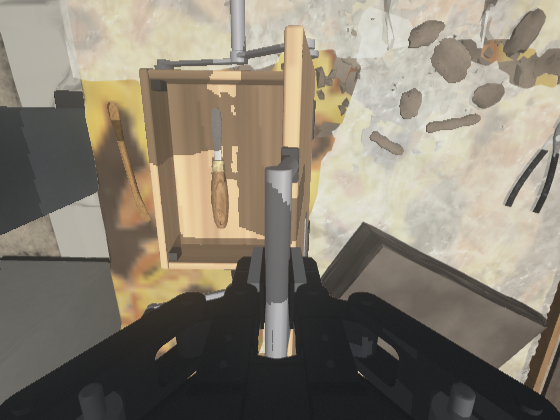

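```bash
python3 - <<'E'
import numpy as np
a=np.linspace(1.443,.0222,49);x=-.2247*np.cos(a);z=.2247*np.sin(a)
for c in range(6):
    k=np.arange(8*c+1,8*c+9);b=8*c
    print("; ".join(f"1 {(z[b]-z[j])/.04:.2f} {(x[j]-x[b])/.04:.2f} 0 0" for j in k))
E
```

```text
1 0.02 -0.16 0 0; 1 0.05 -0.33 0 0; 1 0.09 -0.49 0 0; 1 0.12 -0.65 0 0; 1 0.17 -0.81 0 0; 1 0.21 -0.97 0 0; 1 0.27 -1.13 0 0; 1 0.32 -1.29 0 0
1 0.06 -0.15 0 0; 1 0.13 -0.31 0 0; 1 0.20 -0.46 0 0; 1 0.27 -0.61 0 0; 1 0.35 -0.75 0 0; 1 0.44 -0.90 0 0; 1 0.52 -1.04 0 0; 1 0.62 -1.18 0 0
1 0.10 -0.14 0 0; 1 0.20 -0.27 0 0; 1 0.30 -0.40 0 0; 1 0.41 -0.52 0 0; 1 0.52 -0.65 0 0; 1 0.63 -0.77 0 0; 1 0.75 -0.88 0 0; 1 0.87 -1.00 0 0
1 0.13 -0.11 0 0; 1 0.25 -0.21 0 0; 1 0.39 -0.32 0 0; 1 0.52 -0.41 0 0; 1 0.66 -0.51 0 0; 1 0.80 -0.60 0 0; 1 0.94 -0.68 0 0; 1 1.08 -0.76 0 0
1 0.15 -0.08 0 0; 1 0.30 -0.15 0 0; 1 0.45 -0.22 0 0; 1 0.60 -0.28 0 0; 1 0.76 -0.34 0 0; 1 0.91 -0.39 0 0; 1 1.07 -0.44 0 0; 1 1.23 -0.49 0 0
1 0.16 -0.04 0 0; 1 0.32 -0.08 0 0; 1 0.49 -0.11 0 0; 1 0.65 -0.13 0 0; 1 0.82 -0.15 0 0; 1 0.98 -0.17 0 0; 1 1.15 -0.18 0 0; 1 1.31 -0.19 0 0
```

>>> drive_tool(commands="1 0.02 -0.16 0 0; 1 0.05 -0.33 0 0; 1 0.09 -0.49 0 0; 1 0.12 -0.65 0 0; 1 0.17 -0.81 0 0; 1 0.21 -0.97 0 0; 1 0.27 -1.13 0 0; 1 0.32 -1.29 0 0", newtons=30)

```text
t: 17.12
tool_pos: [0.5834, 0.0426, 0.259]
tool_rot: [1.196, 1.22, -1.196]
contact_force: [1.1, 3.5, 4.5]
opening: 0.0108
```

```bash
python3 - <<'E'
from h import *
go([.634,.0425,.272],YAW)
im,d=ctrl.get_image("scene");cv2.imwrite("pics/s7.png",cv2.resize(im[120:290,200:400],None,fx=3.5,fy=3.5,interpolation=cv2.INTER_CUBIC))
E
```

```text
shift [-0.326  1.264  0.026] turn 0.01 | t 17.12 pos [0.5834 0.0426 0.259 ] q [-0.0549 -0.0707  1.6334  0.0012  1.58   -0.0735] jawang 0.019 F [1.1194 3.5317 4.4717] op 0.0108
```

View pics/s7.png

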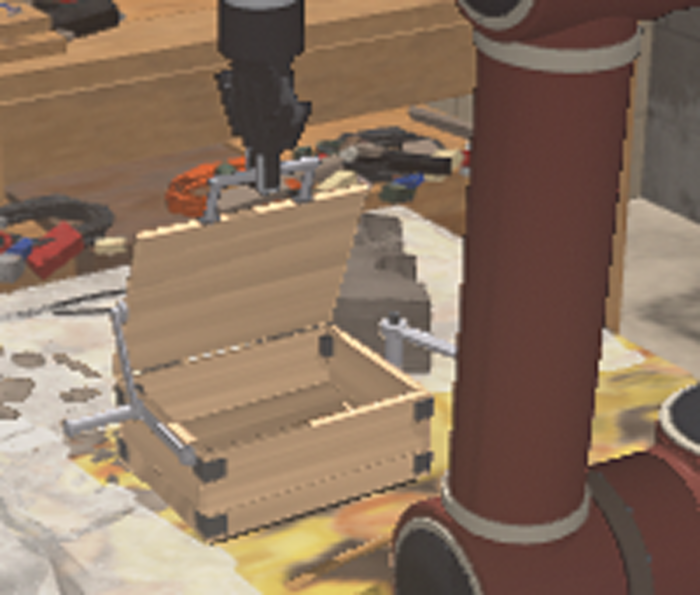

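The lid is following in the grip with low force, so I'll continue along the arc.

>>> drive_tool(commands="1 0.06 -0.15 0 0; 1 0.13 -0.31 0 0; 1 0.20 -0.46 0 0; 1 0.27 -0.61 0 0; 1 0.35 -0.75 0 0; 1 0.44 -0.90 0 0; 1 0.52 -1.04 0 0; 1 0.62 -1.18 0 0")

```text
t: 17.83
tool_pos: [0.5366, 0.042, 0.2342]
tool_rot: [1.196, 1.22, -1.195]
contact_force: [2.7, 5.0, -2.1]
opening: 0.0107
```

>>> drive_tool(commands="1 0.10 -0.14 0 0; 1 0.20 -0.27 0 0; 1 0.30 -0.40 0 0; 1 0.41 -0.52 0 0; 1 0.52 -0.65 0 0; 1 0.63 -0.77 0 0; 1 0.75 -0.88 0 0; 1 0.87 -1.00 0 0")

```text
t: 18.5
tool_pos: [0.4968, 0.0414, 0.1989]
tool_rot: [1.197, 1.22, -1.194]
contact_force: [4.7, 6.7, -2.6]
opening: 0.0107
```

```bash
python3 - <<'E'
from h import *
go([.634,.0425,.272],YAW)
im,d=ctrl.get_image("scene");cv2.imwrite("pics/s8.png",cv2.resize(im[120:290,200:400],None,fx=3.5,fy=3.5,interpolation=cv2.INTER_CUBIC))
i=ctrl.camera_info("wrist");im,d=ctrl.get_image("wrist");cv2.imwrite("pics/w18.png",im);C=cloud("w",d,i)
E
```

```text
shift [-1.828  3.428  0.033] turn 0.01 | t 18.5 pos [0.4968 0.0414 0.1989] q [-0.0677 -0.2579  1.8981  0.0024  1.5018 -0.0866] jawang 0.019 F [ 4.725   6.6694 -2.6218] op 0.0107
```

View pics/s8.png

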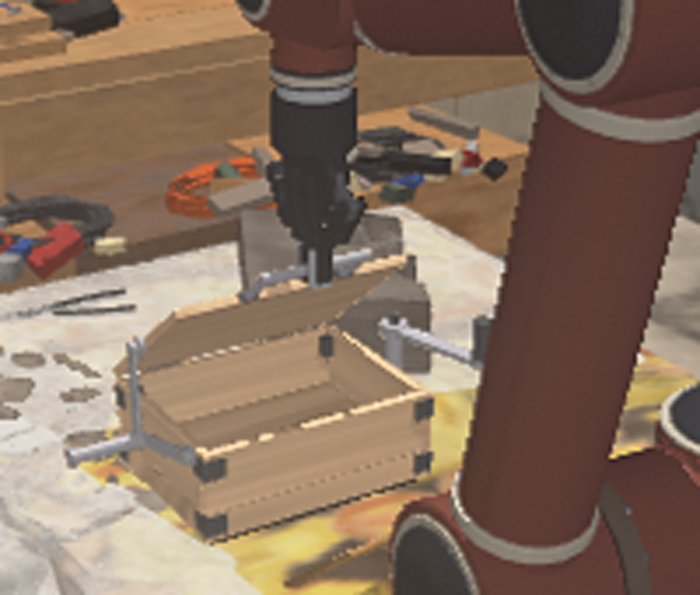

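View pics/w18.png

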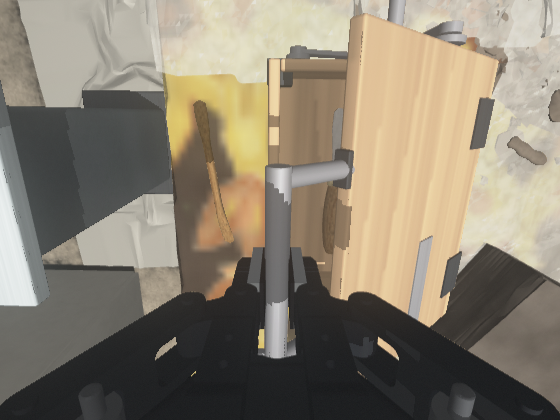

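>>> drive_tool(commands="1 0.13 -0.11 -0.02 0; 1 0.25 -0.21 -0.04 0; 1 0.39 -0.32 -0.05 0; 1 0.52 -0.41 -0.05 0; 1 0.66 -0.51 -0.05 0; 1 0.80 -0.60 -0.06 0; 1 0.94 -0.68 -0.06 0; 1 1.08 -0.76 -0.06 0")

```text
t: 19.27
tool_pos: [0.4671, 0.0413, 0.1566]
tool_rot: [1.196, 1.215, -1.196]
contact_force: [7.0, -1.9, -2.7]
opening: 0.011
```

>>> drive_tool(commands="1 0.15 -0.08 0 0; 1 0.30 -0.15 0 0; 1 0.45 -0.22 -0.01 0; 1 0.60 -0.28 -0.01 0; 1 0.76 -0.34 -0.02 0; 1 0.91 -0.39 -0.02 0; 1 1.07 -0.44 -0.02 0; 1 1.23 -0.49 -0.02 0")

```text
t: 19.93
tool_pos: [0.4483, 0.0412, 0.1082]
tool_rot: [1.196, 1.212, -1.195]
contact_force: [7.1, -4.1, -2.8]
opening: 0.0104
```

```bash
python3 - <<'E'
from h import *
go([.442,.0425,.054],YAW)
im,d=ctrl.get_image("scene");cv2.imwrite("pics/s9.png",cv2.resize(im[120:290,200:400],None,fx=3.5,fy=3.5,interpolation=cv2.INTER_CUBIC))
i=ctrl.camera_info("wrist");im,d=ctrl.get_image("wrist");cv2.imwrite("pics/w19.png",im);C=cloud("w",d,i)
E
```

```text
shift [ 1.355 -0.162 -0.04 ] turn -0.0 | t 19.93 pos [0.4483 0.0412 0.1082] q [-0.0719 -0.3183  2.0998 -0.003   1.3562 -0.0889] jawang 0.018 F [ 7.1123 -4.079  -2.8415] op 0.0104
```

View pics/s9.png

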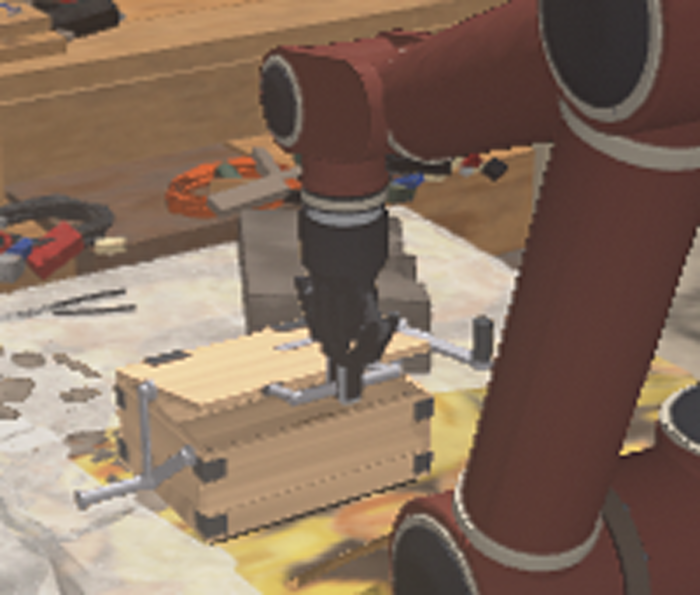

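View pics/w19.png

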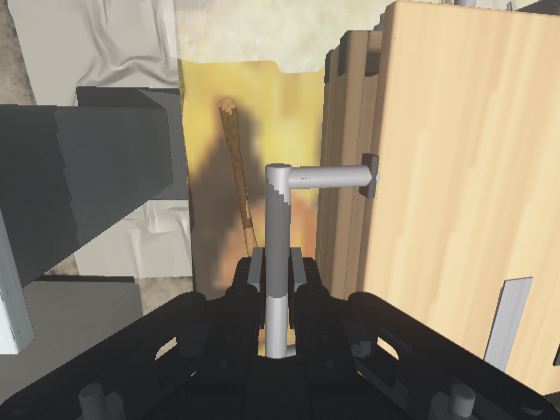

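>>> drive_tool(commands="1 0.16 -0.02 0 0; 1 0.32 -0.04 0.01 0; 1 0.48 -0.05 0.02 0; 1 0.64 -0.06 0.02 0; 1 0.8 -0.07 0.02 0; 1 0.95 -0.08 0.02 0; 1 1.1 -0.09 0.02 0; 1 1.2 -0.1 0.02 0")

```text
t: 20.7
tool_pos: [0.4414, 0.0413, 0.0581]
tool_rot: [1.193, 1.22, -1.199]
contact_force: [-2.1, -4.2, 3.7]
opening: 0.0109
```

>>> drive_tool(commands="1 0.05 0 0 0; 1 0.1 0 0 0; 1 0.1 0 0 0")

```text
t: 20.95
tool_pos: [0.4414, 0.0413, 0.0577]
tool_rot: [1.191, 1.222, -1.201]
contact_force: [-14.6, -4.3, 19.2]
opening: 0.0106
```

```bash
python3 - <<'E'
from h import *
go([.442,.0425,.054],YAW)
im,d=ctrl.get_image("scene");cv2.imwrite("pics/s10.png",cv2.resize(im[120:290,200:400],None,fx=3.5,fy=3.5,interpolation=cv2.INTER_CUBIC))
C=cloud("scene",d);
for u,v in [(150,380),(200,395),(390,360)]: print(C[int(120+v/3.5),int(200+u/3.5)])
i=ctrl.camera_info("wrist");im,d=ctrl.get_image("wrist");C=cloud("w",d,i)
for u,v in [(450,60),(500,150),(420,100),(400,250)]: print(C[v,u])
E
```

```text
shift [ 0.092  0.016 -0.03 ] turn 0.01 | t 20.95 pos [0.4414 0.0413 0.0577] q [-0.0734 -0.2656  2.1482 -0.0021  1.2654 -0.0916] jawang 0.019 F [-14.6323  -4.3285  19.1603] op 0.0106
[0.6266 0.1441 0.1089]
[0.5763 0.1155 0.1084]
[ 0.5459 -0.0706  0.1095]
[0.5049 0.1363 0.1091]
[0.5315 0.1034 0.1093]
[0.4955 0.1219 0.1103]
[0.4975 0.0575 0.1087]
```

View pics/s10.png

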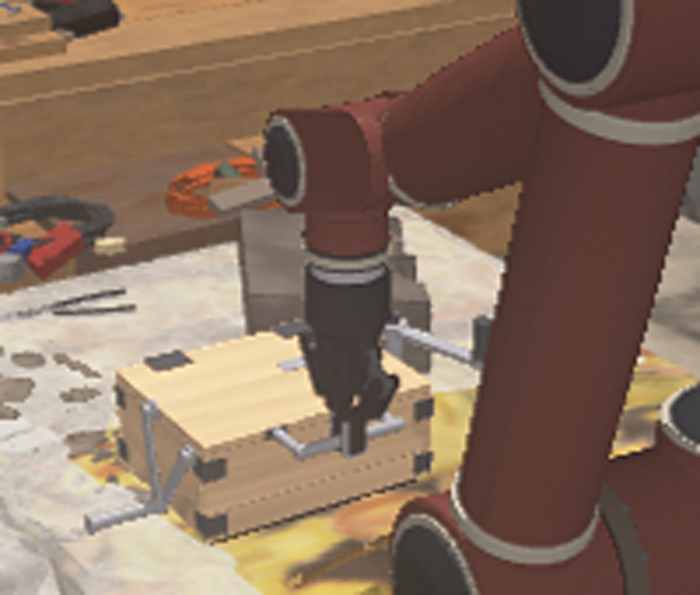

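>>> drive_tool(commands="1 -0.1 0 0 0; 1 -0.1 0 0 0; 0.7 -0.1 0 0 0; 0.4 -0.1 0 0 0; 0.2 -0.1 0 0 0; 0.2 -0.1 0 0 0")

```text
t: 21.55
tool_pos: [0.4431, 0.0422, 0.0597]
tool_rot: [1.196, 1.219, -1.196]
contact_force: [-0.9, 0.7, 0.4]
opening: 0.0342
```

>>> drive_tool(commands="0.2 -0.3 0 0 0; 0.2 -0.7 0 0 0; 0.2 -1.2 0 0 0; 0.2 -1.8 0 0 0; 0.2 -2.5 0 0 0; 0.2 -3.2 0 0 0; 0.2 -3.8 0 0 0; 0.2 -4 0 0 0")

```text
t: 22.22
tool_pos: [0.4452, 0.042, 0.2246]
tool_rot: [1.199, 1.213, -1.19]
contact_force: [0.2, -0.1, 0.9]
opening: 0.0342
```

```bash
python3 - <<'E'
from h import *
go([.48,-.12,.19],YAW)
im,d=ctrl.get_image("top");cv2.imwrite("pics/t3.png",cv2.resize(im[130:250,200:350],None,fx=5,fy=5,interpolation=cv2.INTER_CUBIC));np.save("t3.npy",d)
i=ctrl.camera_info("wrist");im,d=ctrl.get_image("wrist");cv2.imwrite("pics/w20.png",im);np.save("w20.npy",cloud("w",d,i))
E
```

```text
shift [0.872 0.788 4.064] turn 0.01 | t 22.22 pos [0.4452 0.042  0.2246] q [-0.0731 -0.4153  1.9766  0.0005  1.5731 -0.0916] jawang 0.019 F [ 0.2137 -0.1187  0.928 ] op 0.0342
```

View pics/t3.png

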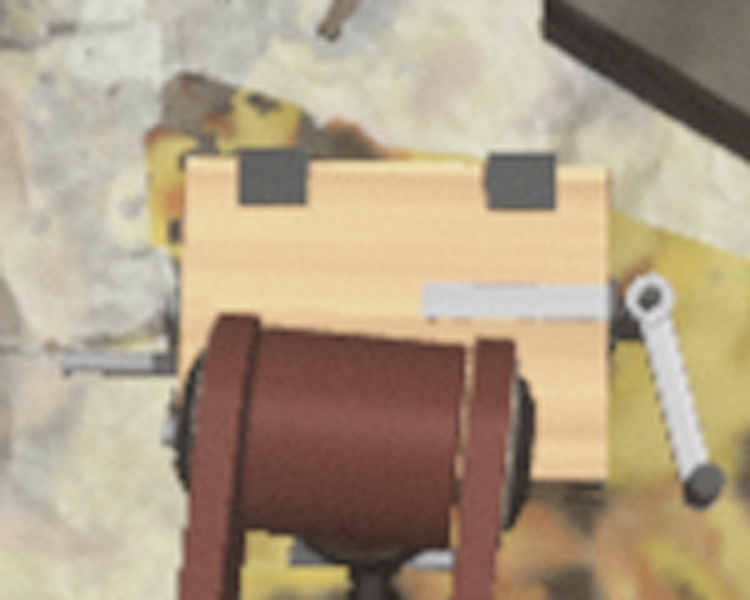

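View pics/w20.png

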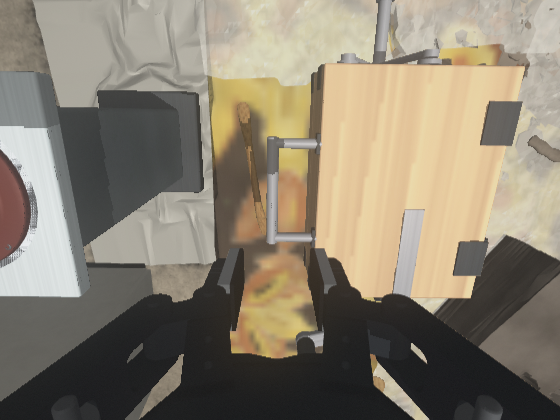

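```bash
python3 - <<'E'
from h import *
z=lambda u,v:(200+(u+.5)/5-.5,130+(v+.5)/5-.5)
for nm,u,v,h in[("stripL",422,302,.11),("stripR",606,302,.11),("pivot",650,296,.13),("knob",703,482,.164),("lidBL",186,158,.11),("lidBR",606,166,.11),("lidFR",606,482,.11)]:
    print(nm,onz("top",*z(u,v),h))
C=np.load("w20.npy")
for u,v in[(406,292),(416,215),(410,250),(270,150),(270,235)]: print(C[v,u])
E
```

```text
stripL [0.5847 0.0257 0.11  ]
stripR [ 0.5873 -0.0772  0.11  ]
pivot [ 0.5871 -0.1001  0.13  ]
knob [ 0.4799 -0.1266  0.164 ]
lidBL [0.6644 0.1614 0.11  ]
lidBR [ 0.6657 -0.0761  0.11  ]
lidFR [ 0.4858 -0.0786  0.11  ]
[ 0.5916 -0.071   0.1115]
[0.5889 0.0189 0.1106]
[ 0.5887 -0.0203  0.1108]
[0.4389 0.0819 0.1105]
[ 0.4401 -0.0056  0.1107]
```

>>> drive_tool(commands="-0.1 0 0.1 0.5 -1.3; -0.1 0 0.2 1 -2.6; -0.1 0.2 0.3 1.5 -3.9; -0.1 0.3 0.4 2 -5.2; -0.1 0.4 0.5 2.5 -6.5; -0.1 0.5 0.6 3 -7.8; -0.1 0.6 0.7 3.5 -9.1; -0.1 0.8 0.8 4 -10.4")

```text
t: 22.98
tool_pos: [0.4774, -0.1181, 0.1855]
tool_rot: [0.501, 1.515, -0.5]
contact_force: [1.0, 0.2, -0.1]
opening: 0.0467
```

>>> drive_tool(commands="-0.1 0 0 0 -1.3; -0.1 0 0 0 -2.6; -0.1 0 0 0 -3.9; -0.1 0 0 0 -5.2; -0.1 0 0 0 -6.5; -0.1 0 0 0 -7.8; -0.1 0 0 0 -9.1; -0.1 0 0 0 -10")

```text
t: 23.65
tool_pos: [0.4768, -0.1169, 0.1849]
tool_rot: [-0.181, 1.567, 0.185]
contact_force: [-0.4, 0.1, 0.3]
opening: 0.0469
```

```bash
python3 - <<'E'
from h import *
go([.48,-.1265,.16],1.809)
i=ctrl.camera_info("wrist");im,d=ctrl.get_image("wrist");cv2.imwrite("pics/w21.png",im);np.save("w21.npy",cloud("w",d,i))
E
```

```text
shift [ 0.621 -0.254  0.026] turn -0.06 | t 23.65 pos [ 0.4768 -0.1169  0.1849] q [-0.3923 -0.2656  1.9279  0.0002  1.484  -2.1959] jawang 1.804 F [-0.3708  0.0874  0.2681] op 0.0469
```

View pics/w21.png

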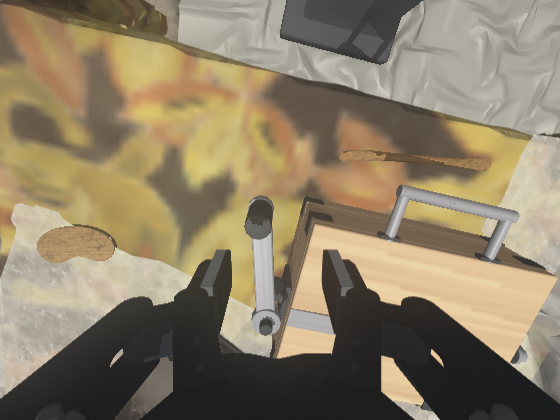

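```bash
python3 - <<'E'
from h import *
C=np.load("w21.npy")
for u,v in[(259,205),(259,218),(262,325)]: print(C[v,u])
print(ctrl.camera_info("wrist")["T"][:3,3]); print(onz("wrist",259,217,.164),onz("wrist",264,324,.13))
go([.48,-.1255,.1],1.809)
E
```

```text
[ 0.471  -0.1326  0.1432]
[ 0.4741 -0.1308  0.1632]
[ 0.5828 -0.1057  0.1346]
[ 0.4035 -0.1356  0.3615]
[ 0.4731 -0.131   0.164 ] [ 0.585  -0.1034  0.13  ]
shift [ 2.121 -0.234  0.037] turn -0.05 | t 23.7 pos [ 0.4767 -0.1169  0.1849] q [-0.3924 -0.2657  1.9279  0.0002  1.484  -2.1972] jawang 1.805 F [ 1.0811 -0.9026 -0.4075] op 0.047
```

>>> drive_tool(commands="-0.1 0 -0.15 0.02 0; -0.1 0.3 -0.28 0.02 0; -0.1 0.7 -0.28 0.02 0; -0.1 1.1 -0.28 0.02 0; -0.1 1.5 -0.28 0.02 0; -0.1 1.9 -0.28 0.02 0; -0.1 2.1 -0.28 0.02 0; -0.1 2.1 -0.28 0.02 0")

```text
t: 24.37
tool_pos: [0.4792, -0.1277, 0.1002]
tool_rot: [-0.175, 1.569, 0.18]
contact_force: [-0.3, -0.1, 0.4]
opening: 0.047
```

```bash
python3 - <<'E'
from h import *
go([.478,-.1285,.1],1.809)
i=ctrl.camera_info("wrist");im,d=ctrl.get_image("wrist");cv2.imwrite("pics/w22.png",im);np.save("w21.npy",cloud("w",d,i))
E
```

```text
shift [ 0.005 -0.014 -0.033] turn -0.14 | t 24.37 pos [ 0.4792 -0.1277  0.1002] q [-0.4106 -0.1764  1.9979 -0.0001  1.3264 -2.2076] jawang 1.797 F [-0.3038 -0.1344  0.3742] op 0.047
```

View pics/w22.png

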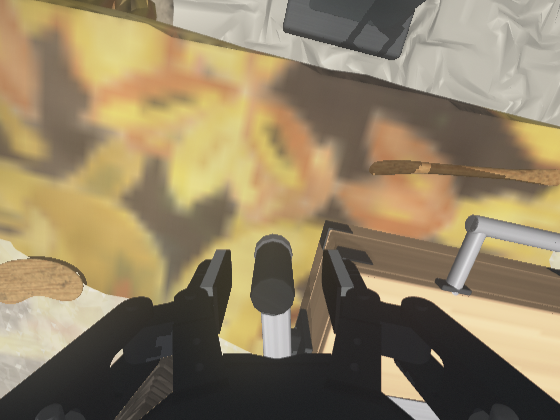

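>>> drive_tool(commands="0.2 0 -0.03 0 0; 0.5 0 -0.03 0 0; 0.8 0 -0.03 0 0; 1 0 -0.03 0 0; 1 0 -0.03 0 0", newtons=25)

```text
t: 24.83
tool_pos: [0.4825, -0.13, 0.1053]
tool_rot: [-0.18, 1.561, 0.177]
contact_force: [0.7, -1.3, 2.2]
opening: 0.0194
```

```bash
python3 - <<'E'
from h import *
go([.478,-.1285,.1],1.809)
o,t,M=st()
P=np.array([.587,-.1005]);r=t[:2]-P;print(r,np.linalg.norm(r))
# plan: shared center angle
b0=np.arctan2(r[1],r[0])%(2*np.pi);b1=np.pi/2+YAW;R0=np.linalg.norm(r)
N=32;B=np.linspace(b0,b1,N+1);print(b0,b1,(b0-b1)/N*180/np.pi/5)
RR=np.linspace(R0,.110,N+1)
X=P[:,None]+RR*np.array([np.cos(B),np.sin(B)])
jaw0=np.arctan2(M[1,1],M[0,1])
for c in range(4):
    j=jaw0-(b0-B[8*c]);y=np.array([np.cos(j),np.sin(j)]);z=np.array([y[1],-y[0]])
    # tool z = x(down) x y
    rows=[]
    for k in range(8*c+1,8*c+9):
        dd=X[:,k]-X[:,8*c];rows.append(f"1 0 {dd@y/.04:.2f} {dd@z/.04:.2f} {(B[8*c]-B[k])*180/np.pi/5:.2f}")
    print("; ".join(rows))
print(M[:,2])
E
```

```text
shift [ 0.132  0.062 -0.102] turn -0.12 | t 24.83 pos [ 0.4825 -0.13    0.1053] q [-0.412  -0.179   1.9912 -0.0003  1.3269 -2.2102] jawang 1.798 F [ 0.6642 -1.2799  2.21  ] op 0.0194
[-0.1045 -0.0295] 0.10854263130078262
3.416798473658999 1.5887963267948966 0.6546050497260422
1 0 0.15 -0.00 0.65; 1 0 0.31 0.00 1.31; 1 0 0.46 0.01 1.96; 1 0 0.62 0.04 2.62; 1 0 0.77 0.07 3.27; 1 0 0.92 0.11 3.93; 1 0 1.07 0.16 4.58; 1 0 1.21 0.21 5.24
1 0 0.16 -0.00 0.65; 1 0 0.31 0.00 1.31; 1 0 0.47 0.01 1.96; 1 0 0.62 0.04 2.62; 1 0 0.77 0.07 3.27; 1 0 0.92 0.11 3.93; 1 0 1.07 0.16 4.58; 1 0 1.22 0.21 5.24
1 0 0.16 -0.00 0.65; 1 0 0.31 0.00 1.31; 1 0 0.47 0.01 1.96; 1 0 0.62 0.04 2.62; 1 0 0.78 0.07 3.27; 1 0 0.93 0.11 3.93; 1 0 1.08 0.16 4.58; 1 0 1.22 0.21 5.24
1 0 0.16 -0.00 0.65; 1 0 0.31 0.00 1.31; 1 0 0.47 0.01 1.96; 1 0 0.62 0.04 2.62; 1 0 0.78 0.07 3.27; 1 0 0.93 0.11 3.93; 1 0 1.08 0.16 4.58; 1 0 1.23 0.21 5.24
[0.9742 0.2256 0.0018]
```

>>> drive_tool(commands="1 -0.1 0.15 0 0.65; 1 -0.1 0.31 0 1.31; 1 -0.1 0.46 0.01 1.96; 1 -0.1 0.62 0.04 2.62; 1 -0.1 0.77 0.07 3.27; 1 -0.1 0.92 0.11 3.93; 1 -0.1 1.07 0.16 4.58; 1 -0.1 1.21 0.21 5.24")

```text
t: 25.5
tool_pos: [0.4806, -0.08, 0.1057]
tool_rot: [0.183, 1.558, -0.182]
contact_force: [14.5, -2.4, -17.2]
opening: 0.0191
```

```bash
python3 - <<'E'
from h import *
o,t,M=st();P=np.array([.587,-.1005]);r=t[:2]-P;print(t,np.linalg.norm(r),np.arctan2(r[1],r[0])%6.2832,np.arctan2(M[1,1],M[0,1]),o["contact_force"],o["opening"],o["q"])
im,d=ctrl.get_image("top");cv2.imwrite("pics/t4.png",cv2.resize(im[130:250,200:350],None,fx=5,fy=5,interpolation=cv2.INTER_CUBIC))
i=ctrl.camera_info("wrist");im,d=ctrl.get_image("wrist");cv2.imwrite("pics/w23.png",im)
E
```

```text
[ 0.4806 -0.08    0.1057] 0.10840014939635831 2.9511301718618594 1.338321143079167 [ 14.5378  -2.421  -17.1905] 0.01906564670209854 [-0.3189 -0.215   2.0211  0.0017  1.3304 -1.6576]
```

View pics/w23.png

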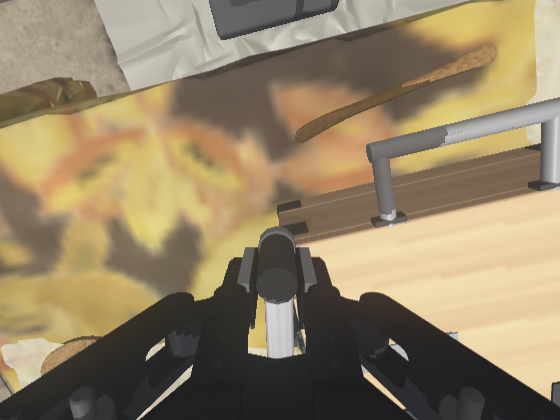

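>>> drive_tool(commands="1 0.08 0.16 0.08 0.65; 1 0.1 0.31 0.1 1.31; 1 0.1 0.47 0.11 1.96; 1 0.1 0.62 0.14 2.62; 1 0.1 0.77 0.17 3.27; 1 0.1 0.92 0.21 3.93; 1 0.1 1.07 0.26 4.58; 1 0.1 1.22 0.31 5.24")

```text
t: 26.27
tool_pos: [0.5009, -0.0348, 0.1052]
tool_rot: [0.54, 1.506, -0.54]
contact_force: [-6.8, 1.1, 7.3]
opening: 0.019
```

```bash
python3 - <<'E'
from h import *
o,t,M=st();P=np.array([.587,-.1005]);r=t[:2]-P;print(t,np.linalg.norm(r),np.arctan2(r[1],r[0])%6.2832,np.arctan2(M[1,1],M[0,1]),M.T@o["contact_force"],o["opening"],o["q"])
E
```

```text
[ 0.5009 -0.0348  0.1052] 0.10827208709160718 2.4896995916457447 0.8807565581756924 [-7.2827 -3.4688 -5.9383] 0.018959347475762934 [-0.2179 -0.1677  1.9815  0.0004  1.3316 -1.0988]
```

>>> drive_tool(commands="1 -0.03 0.16 -0.03 0.65; 1 -0.03 0.31 -0.03 1.31; 1 -0.03 0.47 -0.02 1.96; 1 -0.03 0.62 0.01 2.62; 1 -0.03 0.78 0.04 3.27; 1 -0.03 0.93 0.08 3.93; 1 -0.03 1.08 0.13 4.58; 1 -0.03 1.22 0.18 5.24")

```text
t: 26.93
tool_pos: [0.5388, -0.0037, 0.1053]
tool_rot: [0.89, 1.379, -0.894]
contact_force: [-0.2, -5.2, 0.0]
opening: 0.019
```

```bash
python3 - <<'E'
from h import *
o,t,M=st();P=np.array([.587,-.1005]);r=t[:2]-P;print(t,np.linalg.norm(r),np.arctan2(r[1],r[0])%6.2832,np.arctan2(M[1,1],M[0,1]),M.T@o["contact_force"],o["opening"],o["q"])
E
```

```text
[ 0.5388 -0.0037  0.1053] 0.1081021313561757 2.0325013297380314 0.4232978942123463 [-0.0133 -2.368   4.6703] 0.018998838258991717 [-0.1433 -0.0781  1.8999 -0.0031  1.3195 -0.5658]
```

>>> drive_tool(commands="1 0 0.16 0.02 0.65; 1 0 0.31 0.02 1.31; 1 0 0.47 0.03 1.96; 1 0 0.62 0.06 2.62; 1 0 0.78 0.09 3.27; 1 0 0.93 0.13 3.93; 1 0 1.08 0.18 4.5; 1 0 1.2 0.23 5")

```text
t: 27.6
tool_pos: [0.5856, 0.0077, 0.1053]
tool_rot: [1.216, 1.203, -1.222]
contact_force: [-4.3, -4.2, 2.7]
opening: 0.0192
```

>>> drive_tool(commands="1 0 0 0 0; 1 0 0 0 0")

```text
t: 27.77
tool_pos: [0.5863, 0.0079, 0.1053]
tool_rot: [1.215, 1.203, -1.217]
contact_force: [0.4, -5.9, 0.3]
opening: 0.0188
```

```bash
python3 - <<'E'
from h import *
o,t,M=st();P=np.array([.587,-.1005]);r=t[:2]-P;print(t,np.linalg.norm(r),np.arctan2(r[1],r[0])%6.2832,np.arctan2(M[1,1],M[0,1]),M.T@o["contact_force"],o["opening"],o["q"])
i=ctrl.camera_info("wrist");im,d=ctrl.get_image("wrist");cv2.imwrite("pics/w24.png",im)
E
```

```text
[0.5863 0.0079 0.1053] 0.10840909899620732 1.5771289583015997 -0.009217107166155281 [-0.3004  0.4208  5.9407] 0.018755006648758694 [-0.1124  0.0352  1.7884 -0.002   1.3175 -0.1026]
```

View pics/w24.png

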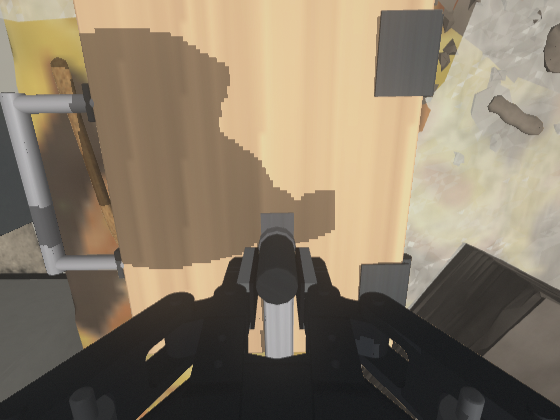

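>>> drive_tool(commands="0.6 0 0 0 0; 0.2 0 0 0 0; 0 0 0 0 0; 0 0 0 0 0; 0 0 0 0 0")

```text
t: 28.23
tool_pos: [0.586, 0.0094, 0.1052]
tool_rot: [1.216, 1.205, -1.216]
contact_force: [-0.1, 0.3, 0.2]
opening: 0.0424
```

>>> drive_tool(commands="0 -0.3 0 0 0; 0 -0.8 0 0 0; 0 -1.5 0 0 0; 0 -2.2 0 0 0; 0 -3 -0.3 0 0; 0 -3.5 -1 0 0; 0 -4 -2 0 0; 0 -4 -2.9 0 0")

```text
t: 28.9
tool_pos: [0.4711, 0.01, 0.2711]
tool_rot: [1.219, 1.198, -1.21]
contact_force: [-0.8, 0.2, 1.4]
opening: 0.0427
```

>>> drive_tool(commands="0 0 -0.5 -0.7 0; 0 0 -1 -1.4 0; 0 0 -1.2 -2.1 0; 0 0 -1.2 -2.9 0; 0 0 -1.2 -3.7 0; 0 0 -1.2 -4.5 0; 0 0 -1.2 -5 0; 0 0 -1.2 -5 0")

```text
t: 29.57
tool_pos: [0.4235, 0.2136, 0.2662]
tool_rot: [1.214, 1.208, -1.212]
contact_force: [0.4, -0.3, -0.4]
opening: 0.0426
```

```bash
python3 - <<'E'
from h import *
print(ctrl.get_obs()["tool_pos"])
im,d=ctrl.get_image("top");cv2.imwrite("pics/t5.png",cv2.resize(im[130:250,200:350],None,fx=5,fy=5,interpolation=cv2.INTER_CUBIC));cv2.imwrite("pics/t5f.png",im);np.save("t5.npy",d)
im,d=ctrl.get_image("scene");cv2.imwrite("pics/s11.png",cv2.resize(im[120:290,200:400],None,fx=3.5,fy=3.5,interpolation=cv2.INTER_CUBIC))
E
```

```text
[0.4235 0.2136 0.2662]
```

View pics/t5.png

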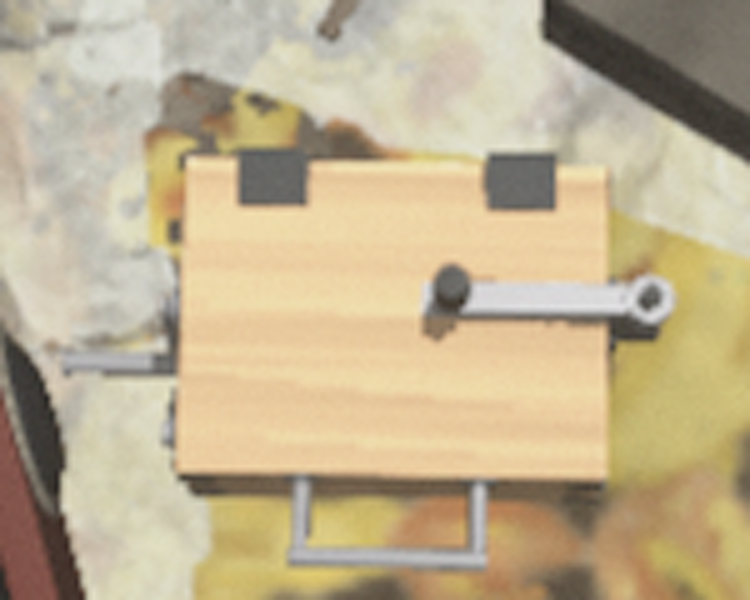

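View pics/s11.png

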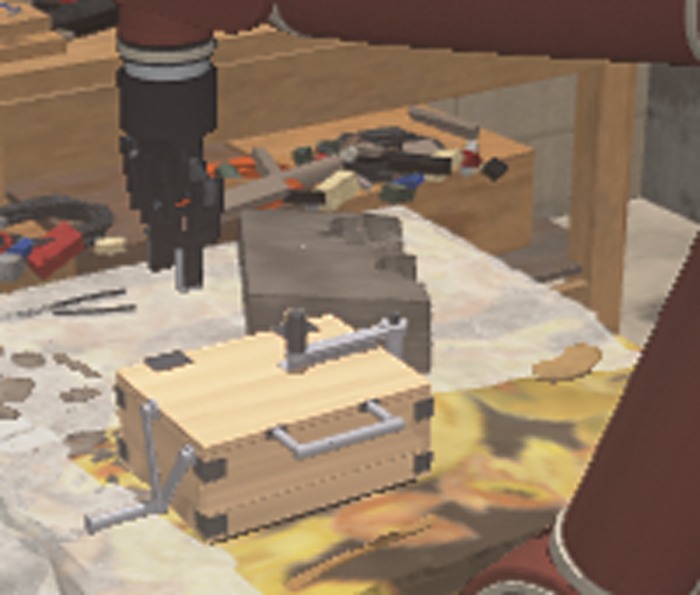

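View pics/t5f.png

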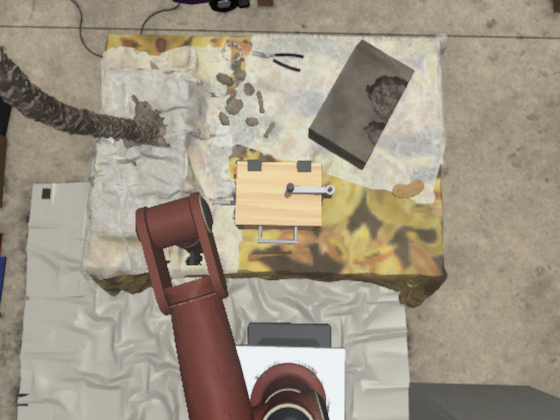

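```bash
python3 - <<'E'
from h import *
z=lambda u,v:(200+(u+.5)/5-.5,130+(v+.5)/5-.5)
k=onz("top",*z(452,282),.164);p=onz("top",*z(650,297),.13);b1=onz("top",*z(490,297.5),.124);b2=onz("top",*z(610,299),.124)
sL=onz("top",*z(422,302),.11);sR=onz("top",*z(606,302),.11)
print(k,p,b1,b2,sL,sR)
for a,b in((k,p),(b1,b2),(sL,sR)): d=(a-b);print(np.arctan2(-d[0],d[1]))
E
```

```text
[0.5849 0.0091 0.164 ] [ 0.5865 -0.1002  0.13  ] [ 0.5853 -0.0121  0.124 ] [ 0.5861 -0.0785  0.124 ] [0.5847 0.0257 0.11  ] [ 0.5873 -0.0772  0.11  ]
0.015257033118611311
0.012448015520323688
0.025219725781136057
```

```bash
python3 - <<'E'
from h import *
print(ctrl.finish_job())
E
```

```text
the job is handed in; nothing more can be done
None
```

The whole job was done in the order asked and handed in at about 30 s of robot time.

- **Scraper:** it lies flat on the chest floor, seen from above before the lid was shut.
- **Stay:** I pushed the peg down until the lower link had turned about 0.29 rad. I estimate the knuckle angle at about 0.56 rad, past the 0.4 needed. The stay held by itself, and the lid had moved only about 15 mm at the handle.
- **Lid:** I held it by the bar handle all the way down and pressed it briefly onto its stop at about 24 N. The lid top measured 108–110 mm above the table everywhere I checked.
- **Retaining arm:** it now points at about 0.015 rad in world axes. The strip measures 0.018–0.025 rad, so the arm lies along it to within about 0.01 rad.
- **Other tools:** the rib, pliers and modelling tool look untouched. The gripper is clear of everything.

**Checks that disagreed:**
- **Fingertip position:** the real fingertips sit about 30 mm behind the reported TCP. My first grasp of the scraper closed on air above the handle without moving it. I measured the offset in two cameras and used it from then on.
- **Forces:** they reached roughly 23 N while swinging the arm, until I corrected the path.
- **Chest angle:** individual readings differed by about 0.02 rad between features, within the camera calibration.

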